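# Power up a display tray and pack its feet

### The arm

A 6-joint arm with a two-finger parallel gripper is mounted at the origin on the work surface. World frame = base frame: x ahead of the robot, y to its left, z up, the work surface at z = 0. Lengths are in m, angles in rad, forces in N, time in s.
With the tool pointing down it reaches from about 0.35 to 0.775 m from the base axis. Payload 5.5 kg.
Tool frame: the origin (TCP) lies midway between the tips of the shut fingers; the grasp point (between the pads) lies 19 mm behind it; z points along the fingers, y is the line along which they close (so a half turn about z gives the same grasp; the last joint's range is limited). The gripper opens to 85 mm and grips with 20 to 120 N. Pads are 22 mm wide; open, the fingers measure 114 mm over their backs; the gripper's body (76 mm by 85 mm) begins 54 mm behind the grasp point. The pads swing forward as they close: fully open they stand 13 mm farther back than shut.
Start: joints at [1.009, 0.313, 0.046, 1.304, 0, 1.431], TCP at [0.235, 0.525, 0.231] pointing down, gripper open.
Joint ranges: [-2.76, 2.76], [-0.86, 1.69], [-1.03, 1.26], [-2.2, 2.34], [-1.47, 1.5], [-3.14, 3.14]. Speed limits (rad/s): [2.57, 2.57, 3.14, 3.14, 3.14, 3.14].

### API

Orientations are given as a unit quaternion [w, x, y, z].
In Python, from workcell import env gives the robot as it stands.
- The arm moves only by the tool move_arm, never from a script. Its argument "targets" is a list of rows, each a list of 3 entries, a list of its own where there are three numbers: the shift along the tool's x, y, z in mm, then the turn, a rotation vector about the tool's x, y, z in units of 10 degrees (1.0 is 10 degrees), then the closure, from -1 (fully open) to 1 (shut). In form: [[[dx, dy, dz], [ax, ay, az], gripper], ...]. A call has 1 to 5 rows; each row is the pose to reach, as a shift and turn from the pose commanded when the call began, along the tool's axes at that moment; what a row does not reach only later rows make up. A row lasts 1/8 s, in which the tool goes at most 62.5 mm and 10.7 degrees, less where a joint would pass 70% of its speed; a pose out of reach is approached as far as the arm can. A call with a gripper value outside its range is refused whole. The fingers move at their own pace and stop on an object; "squeeze" is the grip in N (left out, the last holds). Time passes only in rows, so rows that repeat a pose let the fingers close. It gives the time, the measured TCP pose, the force, the opening and the grip force at its end, in the units of the state.
- env.get_state(): the state, without advancing time (a new reading comes with each control period).
- env.read_camera(name): name is "scene" or "top" or "wrist"; returns a dict with "pixels" (384x512x3 uint8, red, green, blue), "fovy" (degrees; the focal length in pixels is half the picture's height over the tangent of half this angle, whatever the lens; pixels are square), "cx", "cy" (the principal point, pixels), "extrinsics" (4x4, takes a point from world to camera coordinates); the wrist camera has in their place "mount" (4x4, takes a point from camera to tool coordinates, whose origin is the TCP and whose axes are the flange's). Camera axes: x right, y up, looking along -z (the intrinsics and any distortion apply to the point x, -y, -z); pixel columns grow to the right and rows downward; lengths in m; the calibration is good to about 2 mm. A picture is of the moment at which its call begins: read the wrist's pose just before it. There is no depth.
- env.hand_in(): hands the job in; it is judged then, once.
Trained networks look in a picture, given as the dict that the camera call returned (one of the last four; its "shot" number tells which), for a name from the list of things; names that differ only in an ending like _2 or _b are one class to them, and where a whole thing is asked for, a point or a joint stands for the part that bears it (a point fixed in the world has none). Each returns a list of dicts, best first, with "confidence" (0 to 1); they miss things now and then, are a little off and sometimes report something else, mostly with a low value. They report only what shows in the picture. A call takes as long as a camera call. They do not tell look-alikes from the thing itself.
- env.spot_in(thing, picture): "centre" ([x, y, z] in m, in world coordinates, good to about 4 mm: the middle of the surface that is visible of it).
- env.regions_of(thing, picture): "mask" (384x512 bool, what is visible of it).
- env.landmark_of(thing, picture): "centre" ([x, y, z] in m, in world coordinates, good to about 4 mm: a listed point, or the origin of a listed thing).
The state is a dict: "clock": time; "joint_pos": joint angles; "qvel": joint speeds; "tau": joint torques, N m; "tcp_pos": TCP position; "orientation": TCP orientation; "wrist_force": force on the tool from outside, world axes, zero at the start; "ft_torque": the same for the moment, N m; "finger_gap": finger opening in m; "grip_force": force on a finger pad.
Only numpy, scipy, OpenCV 4.12 (cv2) and the standard library are available. Lean on these libraries where they do the work, as an engineer would, in place of code of your own. Each camera call takes 0.05 s, during which the arm holds its last target. There are 200 camera calls.

### The job

Finish this display tray for dispatch. Fit every blue battery pack into a bay of the white tray, flat steel end against the sprung contact and red-banded end at the fixed contact, pressed fully home; once all the packs are in, flip the red switch lever right over to on. Pack every levelling foot into the cardboard carton, each standing upright flat on its floor, and leave the glue, tape rolls and screw jar where they are.

Things in the scene. Friction and masses are not known exactly. Their poses are not given: they have to be found in the camera images.
- bay1 (a point): centre of a pack lying home in this bay, 32 mm above the table; x runs from the sprung contact (-x end) to the fixed contact (+x end), z up. The pack rests on a 26 mm wide pedestal, top 16 mm below this point; fingers can pass beside it down to 4 mm above the table. A fixed end wall's inner face is at x = +33 mm (5 mm thick, top 2 mm below this point).
- spring1 (a joint): travel of bay1's steel sprung plate, m: 0 free (face at bay x = -25 mm), 0.008 pack home, 0.022 pushed right back (x = -47 mm). It pushes to the bay's +x: 2 N free, 4 N home, 7.5 N right back. Plate top is level with the bay point; behind it a black housing of that height, x = -55 to -65 mm.
- bay2 (a point): centre of a pack lying home in this bay, 32 mm above the table; x runs from the sprung contact (-x end) to the fixed contact (+x end), z up. The pack rests on a 26 mm wide pedestal, top 16 mm below this point; fingers can pass beside it down to 4 mm above the table. A fixed end wall's inner face is at x = +33 mm (5 mm thick, top 2 mm below this point).
- spring2 (a joint): travel of bay2's steel sprung plate, m: 0 free (face at bay x = -25 mm), 0.008 pack home, 0.022 pushed right back (x = -47 mm). It pushes to the bay's +x: 2 N free, 4 N home, 7.5 N right back. Plate top is level with the bay point; behind it a black housing of that height, x = -55 to -65 mm.
- bay3 (a point): centre of a pack lying home in this bay, 32 mm above the table; x runs from the sprung contact (-x end) to the fixed contact (+x end), z up. The pack rests on a 26 mm wide pedestal, top 16 mm below this point; fingers can pass beside it down to 4 mm above the table. A fixed end wall's inner face is at x = +33 mm (5 mm thick, top 2 mm below this point).
- spring3 (a joint): travel of bay3's steel sprung plate, m: 0 free (face at bay x = -25 mm), 0.008 pack home, 0.022 pushed right back (x = -47 mm). It pushes to the bay's +x: 2 N free, 4 N home, 7.5 N right back. Plate top is level with the bay point; behind it a black housing of that height, x = -55 to -65 mm.
- tray: white tray 300 x 150 mm, 4 mm floor, 20 mm rims on three sides; same axes as the bays, origin on the table below bay2. Bays 76 mm apart: bay1 at y = -76 mm, bay3 at +76. In each bay, 3 mm cheeks guide the pack's ends, 37 mm apart across y, at bay x = 22..34 and -55..-30 mm, tops 4 mm below the bay point; the middle is open to fingers.
- switch (a joint): toggle switch lever on the white tray, rad: 0 off, leaning to the bays' -x; 1.0 on, leaning to the bays' +x. It stays where it is left; about 1.5 N at the tip moves it.
- switch_tip (a point): centre of the red ball (26 mm) on the switch lever. The pivot is 26 mm above the table, 150 mm from bay2 towards the bays' -y and at the bays' x = 0; the ball is 55 mm from the pivot and swings in the bays' x-z plane, 0.5 rad either side of upright.
- pack1_mid (a point): centre of a blue battery pack, 66 x 32 x 32 mm, 140 g, lying down; its x axis runs lengthwise from the flat steel (-) end to the (+) end with the red band and brass disc. It may be absent (None).
- pack1_plus (a point): centre of the (+) end face of pack1 (red band, brass disc), 33 mm from its middle.
- pack2_mid (a point): centre of a blue battery pack, 66 x 32 x 32 mm, 140 g, lying down; its x axis runs lengthwise from the flat steel (-) end to the (+) end with the red band and brass disc. It may be absent (None).
- pack2_plus (a point): centre of the (+) end face of pack2 (red band, brass disc), 33 mm from its middle.
- pack3_mid (a point): centre of a blue battery pack, 66 x 32 x 32 mm, 140 g, lying down; its x axis runs lengthwise from the flat steel (-) end to the (+) end with the red band and brass disc. It may be absent (None).
- pack3_plus (a point): centre of the (+) end face of pack3 (red band, brass disc), 33 mm from its middle.
- foot1_mid (a point): levelling foot, 60 mm high, 120 g, standing: round black rubber base 48 mm across, 16 mm high, with a 12 mm round steel stud rising from its middle to the top. The point is on its axis half-way up (30 mm); z along the stud, up. It may be absent (None).
- foot2_mid (a point): levelling foot, 60 mm high, 120 g, standing: round black rubber base 48 mm across, 16 mm high, with a 12 mm round steel stud rising from its middle to the top. The point is on its axis half-way up (30 mm); z along the stud, up. It may be absent (None).
- foot3_mid (a point): levelling foot, 60 mm high, 120 g, standing: square orange base 48 x 48 mm, 16 mm high, with a 12 mm square aluminium stem parallel to its sides rising from its middle to the top. The point is on its axis half-way up (30 mm); z along the stud, up. It may be absent (None).
- foot4_mid (a point): levelling foot, 60 mm high, 120 g, standing: square orange base 48 x 48 mm, 16 mm high, with a 12 mm square aluminium stem parallel to its sides rising from its middle to the top. The point is on its axis half-way up (30 mm); z along the stud, up. It may be absent (None).
- carton_in (a point): middle of the inner floor of the open cardboard carton: inside 102 x 102 mm (sides along this point's x and y), walls 4 mm thick with rims 30 mm above this floor; the floor is 4 mm above the table. The carton is fixed to the table. It takes four feet, two by two.
- glue: bystander: yellow glue bottle 60 mm across, 150 mm high; origin under its base.
- tape_near: bystander: roll of masking tape lying flat, 90 mm across, 24 mm high; origin under its middle.
- tape_far: bystander: wide roll of tape lying flat, 104 mm across, 48 mm high; origin under its middle.
- screws: bystander: glass jar of screws 56 mm across, 60 mm high; origin under its base.
Things that resemble listed ones, but are neither listed nor needed, are in the scene too. What is shaped like the part that bears foot1_mid but green, purple or turquoise is not meant.

How it is judged:
By the outcome, as a careful person would: the job done as asked, in the order asked, and still so for the second after the job is handed in, with the robot touching nothing.
Of pack1, pack2, pack3 only 2 to 3 are there at a start; the rules pass over those that are not, and their reading is None.
Of foot1, foot2, foot3, foot4 only 3 to 4 are there at a start; the rules pass over those that are not, and their reading is None.
At some moment in a run one of pack1, pack2, pack3, foot1, foot2, foot3, foot4 may be knocked a few centimetres aside while the robot is not near it.
It also fails if it takes over 208 s, if anything falls off the work surface, if the arm or the gripper's body presses on something with over 40 N, if the wrist force passes 120 N, or if a joint passes its speed limit or range.

## Working session

There is one attempt and no reset: what is moved stays moved. The work goes in short steps, Python scripts to look and compute and a tool call to move; the robot and the scene stay as the last step left them, time stands still between calls to the robot, and variables do not carry over. Pictures are saved under pics/ and viewed, at most 14 in all, crops included, and the job is handed in when it is done.

Besides the shell and the picture viewer there is one more tool, called in YAML: its name, and indented under it one key for each argument. move_arm: Moves the arm, as the interface text tells. Its arguments: {"type":"object","properties":{"targets":{"type":"array","items":{"type":"array"}},"squeeze":{"type":"number"}},"required":["targets"]}

```bash
ls; mkdir -p pics
cat > h.py <<'E'
import numpy as np, cv2
from workcell import env
from scipy.spatial.transform import Rotation as R
def save(p,n,crop=None,s=1):
    im=p["pixels"][:,:,::-1]
    if crop: im=im[crop[1]:crop[3],crop[0]:crop[2]]
    cv2.imwrite("pics/"+n,cv2.resize(im,None,fx=s,fy=s,interpolation=cv2.INTER_CUBIC))
E
python3 - <<'E'
from h import *
s=env.get_state();print({k:np.round(v,3).tolist() for k,v in s.items()})
for c in ["scene","top"]:
    p=env.read_camera(c);save(p,c+"0.png",s=1.5)
    print(c,p["fovy"],p["cx"],p["cy"],p["extrinsics"].round(3).tolist(),[k for k in p])
    for t in ["bay1","bay2","bay3","switch_tip","pack1_mid","pack1_plus","foot1_mid","foot3_mid","carton_in","glue","tape_near","tape_far","screws","tray"]:
        try:print(t,[(np.round(d["centre"],3).tolist(),round(d["confidence"],2)) for d in env.landmark_of(t,p)])
        except Exception as e:print(t,e)
E
```

```text
pics
{'clock': 0.0, 'joint_pos': [1.009, 0.314, 0.045, 1.304, 0.0, 1.431], 'qvel': [-0.001, -0.0, 0.001, 0.001, 0.001, -0.002], 'tau': [-0.001, -48.063, 29.853, 0.02, -0.0, 0.0], 'tcp_pos': [0.235, 0.524, 0.23], 'orientation': [-0.0, 0.209, 0.978, -0.001], 'wrist_force': [0.187, -0.405, -0.398], 'ft_torque': [0.025, -0.023, -0.0], 'grip_force': 0.0, 'finger_gap': 0.085}
scene 47.32395781819439 257.73754165049735 190.67165627914972 [[0.679, 0.734, 0.011, -0.378], [-0.547, 0.496, 0.674, 0.246], [0.489, -0.463, 0.739, -1.552], [0.0, 0.0, 0.0, 1.0]] ['pixels', 'fovy', 'cx', 'cy', 'extrinsics', 'shot']
bay1 [([0.618, 0.026, 0.032], 0.96), ([0.612, 0.104, 0.029], 0.66), ([0.586, 0.323, 0.022], 0.58)]
bay2 [([0.618, 0.026, 0.032], 0.96), ([0.612, 0.104, 0.029], 0.66), ([0.586, 0.323, 0.022], 0.58)]
bay3 [([0.618, 0.026, 0.032], 0.96), ([0.612, 0.104, 0.029], 0.66), ([0.586, 0.323, 0.022], 0.58)]
switch_tip [([0.608, -0.124, 0.072], 0.53)]
pack1_mid [([0.588, 0.322, 0.022], 0.86), ([0.617, 0.026, 0.033], 0.55)]
pack1_plus [([0.619, 0.316, 0.019], 0.8)]
foot1_mid [([0.433, 0.061, 0.03], 0.68)
[... 1211 characters left out ...]
0.588, 0.321, 0.016], 0.67), ([0.442, -0.155, 0.032], 0.34)]
pack1_plus [([0.619, 0.32, 0.016], 0.88), ([0.443, -0.049, 0.03], 0.39), ([0.462, 0.298, 0.013], 0.26)]
foot1_mid [([0.336, 0.159, 0.03], 0.73), ([0.337, 0.076, 0.028], 0.63), ([0.344, -0.025, 0.03], 0.55), ([0.44, 0.06, 0.033], 0.49)]
foot3_mid [([0.442, -0.049, 0.03], 0.59), ([0.733, -0.22, 0.0], 0.32)]
carton_in [([0.458, -0.307, 0.0], 0.77), ([0.709, 0.323, -0.004], 0.68)]
glue [([0.734, -0.223, -0.001], 0.71)]
tape_near [([0.353, 0.28, 0.0], 0.71), ([0.436, 0.058, 0.03], 0.39)]
tape_far [([0.673, -0.393, -0.002], 0.59)]
screws [([0.708, 0.322, -0.003], 0.64), ([0.673, -0.392, 0.004], 0.41)]
tray [([0.615, 0.027, 0.002], 0.75)]
```

View pics/scene0.png

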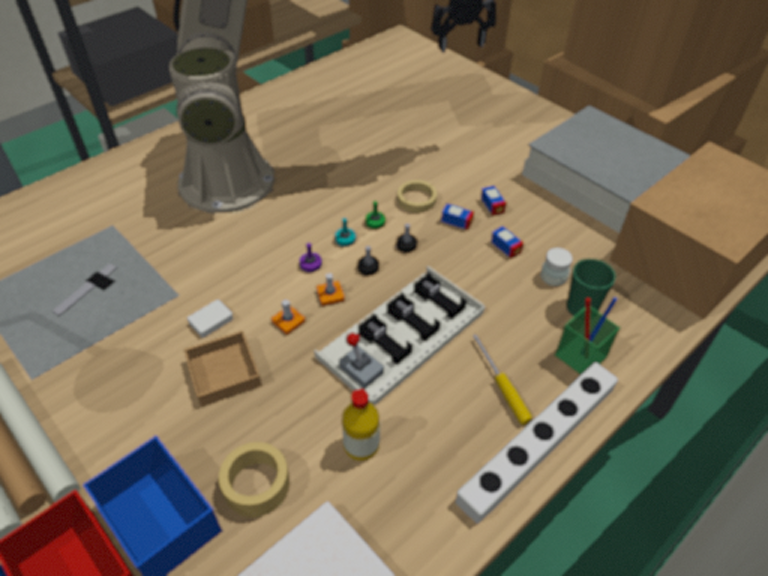

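View pics/top0.png

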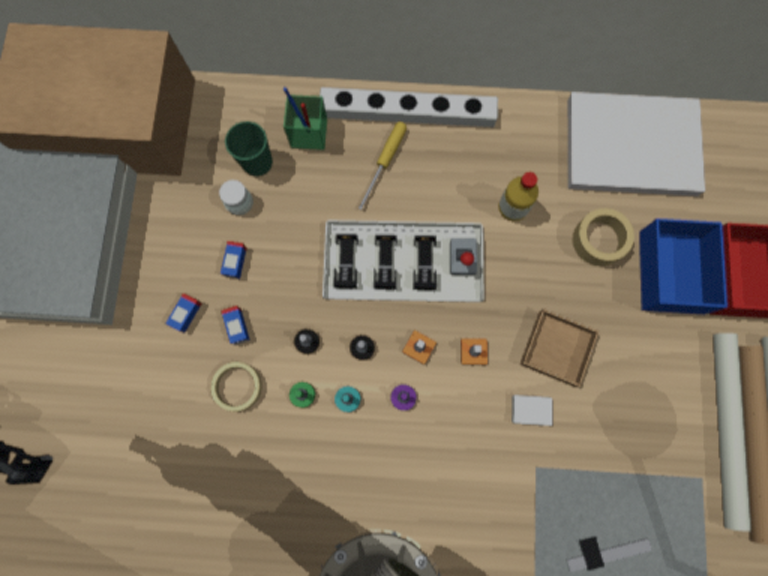

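Two views show three packs (top px 233,260 / 183,313 / 235,325), two black feet (307,340; 362,347), two orange feet (420,347; 475,351) and the tray, whose switch end is at world −y. The look-alikes are the green, turquoise and purple feet (302,395; 348,399; 404,397). Next I fit known silhouettes to the masks.

```bash
cat >> h.py <<'E'
from scipy.optimize import minimize
def box(cx,cy,a,b,z0,z1): return np.array([[cx+i*a/2,cy+j*b/2,z] for i in(-1,1) for j in(-1,1) for z in(z0,z1)])
def cyl(d,z0,z1): 
    t=np.linspace(0,2*np.pi,24,endpoint=False); return np.array([[d/2*np.cos(a),d/2*np.sin(a),z] for a in t for z in(z0,z1)])
SH=dict(pack=[box(0,0,.066,.032,0,.032)],round=[cyl(.048,0,.016),cyl(.012,.016,.06)],
 square=[box(0,0,.048,.048,0,.016),box(0,0,.012,.012,.016,.06)],carton=[box(0,0,.11,.11,0,.034)])
def ext(p,st=None):
    if "extrinsics" in p: return p["extrinsics"]
    T=np.eye(4);q=st["orientation"];T[:3,:3]=R.from_quat([q[1],q[2],q[3],q[0]]).as_matrix();T[:3,3]=st["tcp_pos"]
    return np.linalg.inv(T@p["mount"])
def proj(P,p,E):
    c=P@E[:3,:3].T+E[:3,3]; f=192/np.tan(np.radians(p["fovy"]/2))
    return np.c_[p["cx"]+f*c[:,0]/-c[:,2], p["cy"]-f*c[:,1]/-c[:,2]]
def ray(u,v,p,E,z):
    f=192/np.tan(np.radians(p["fovy"]/2)); d=E[:3,:3].T@np.array([(u-p["cx"])/f,-(v-p["cy"])/f,-1]); o=-E[:3,:3].T@E[:3,3]
    return o+d*(z-o[2])/d[2]
K=4
def rend(shape,x,p,E):
    im=np.zeros((384*K,512*K),np.uint8);c,s=np.cos(x[2]),np.sin(x[2])
    for P in SH[shape]:
        W=np.c_[c*P[:,0]-s*P[:,1]+x[0],s*P[:,0]+c*P[:,1]+x[1],P[:,2]]
        uv=(proj(W,p,E)+.5)*K-.5
        cv2.fillConvexPoly(im,cv2.convexHull(uv.astype(np.float32)).round().astype(np.int32),1)
    return im>0
def fit(shape,x0,views):
    "views: (picture,E,mask); returns x,y,yaw,IoU"
    ms=[cv2.resize(m.astype(np.uint8),None,fx=K,fy=K,interpolation=cv2.INTER_NEAREST)>0 for _,_,m in views]
    def cost(v):
        x=[v[0]/100,v[1]/100,v[2]];q=0
        for (p,E,_),m in zip(views,ms):
            r=rend(shape,x,p,E);q+=1-(r&m).sum()/max((r|m).sum(),1)
        return q/len(ms)
    best=None
    for y in ([0] if shape=="round" else np.arange(0,np.pi if shape=="pack" else np.pi/2,np.pi/8)+x0[2]):
        v=np.array([x0[0]*100,x0[1]*100,y]);S=np.array([v,v+[.6,0,0],v+[0,.6,0],v+[0,0,.25]])
        r=minimize(cost,v,method="Nelder-Mead",options=dict(initial_simplex=S,xatol=.005,fatol=1e-4,maxiter=120))
        if best is None or r.fun<best.fun: best=r
    return best.x[0]/100,best.x[1]/100,best.x[2],1-best.fun
def near(thing,p,E,xyz,tol=25):
    uv=proj(np.array([xyz]),p,E)[0];b=None
    for d in env.regions_of(thing,p):
        ys,xs=np.nonzero(d["mask"])
        if len(xs)==0: continue
        e=np.hypot(xs.mean()-uv[0],ys.mean()-uv[1])
        if e<tol and (b is None or e<b[0]): b=(e,d["mask"])
    return None if b is None else b[1]
E
cat > m.py <<'E'
from h import *
P=[env.read_camera(c) for c in("scene","top")]
Es=[p["extrinsics"] for p in P]
t=P[1]
for nm,thing,px,z in [("packA","pack1_mid",(155,173),.032),("packB","pack1_mid",(122,208),.032),("packC","pack1_mid",(157,217),.032),
  ("rA","foot1_mid",(204,227),.02),("rB","foot1_mid",(241,231),.02),("sA","foot3_mid",(280,231),.02),("sB","foot3_mid",(316,235),.02),("carton","carton_in",(374,232),.02)]:
    w=ray(*px,t,Es[1],z)
    V=[(p,E,m) for p,E in zip(P,Es) if (m:=near(thing,p,E,w)) is not None]
    sh={"p":"pack","r":"round","s":"square","c":"carton"}[nm[0]]
    out=[np.round(fit(sh,(w[0],w[1],0),[v]),3).tolist() for v in V]
    print(nm,w.round(3),out,np.round(fit(sh,(w[0],w[1],0),V),3).tolist() if len(V)>1 else "")
# red bits for polarity, tray yaw
hsv=cv2.cvtColor(t["pixels"],cv2.COLOR_RGB2HSV);red=(((hsv[...,0]<8)|(hsv[...,0]>172))&(hsv[...,1]>150)&(hsv[...,2]>80)).astype(np.uint8)
n,l,s,c=cv2.connectedComponentsWithStats(red)
print([(c[i].round(1).tolist(),ray(*c[i],t,Es[1],.02).round(3).tolist()) for i in range(1,n) if s[i,4]>5])
for p,E in zip(P,Es):
  for d in env.regions_of("tray",p)[:1]:
    cs,_=cv2.findContours(d["mask"].astype(np.uint8),0,2);h=max(cs,key=cv2.contourArea)
    q=cv2.approxPolyDP(cv2.convexHull(h),6,True)[:,0];print("tray",[ray(*a,p,E,.02).round(3).tolist() for a in q])
p=env.read_camera("wrist");print(p["mount"].round(3).tolist(),p["fovy"])
E
python3 m.py
```

```text
packA [0.584 0.315 0.032] [[0.585, 0.321, -0.255, 0.876], [0.588, 0.318, 3.109, 0.91]] [0.587, 0.318, 3.039, 0.876]
packB [0.478 0.396 0.032] [[0.478, 0.4, 2.738, 0.867]] 
packC [0.458 0.294 0.032] [] 
rA [0.44  0.162 0.02 ] [] 
rB [0.435 0.058 0.02 ] [[0.432, 0.06, 0.279, 0.916], [0.434, 0.059, 0.146, 0.912]] [0.433, 0.059, -0.045, 0.897]
sA [ 0.442 -0.051  0.02 ] [[0.438, -0.047, 1.059, 0.796], [0.442, -0.049, 1.146, 0.842]] [0.441, -0.048, -0.431, 0.816]
sB [ 0.437 -0.152  0.02 ] [] 
carton [ 0.456 -0.313  0.02 ] [[0.454, -0.307, 1.239, 0.965], [0.456, -0.309, -0.345, 0.966]] [0.455, -0.308, 1.235, 0.958]
[([352.5, 119.3], [0.788, -0.25, 0.02]), ([498.3, 180.8], [0.625, -0.669, 0.02]), ([156.8, 162.0], [0.621, 0.317, 0.02]), ([310.9, 171.8], [0.619, -0.131, 0.02]), ([126.4, 198.6], [0.507, 0.391, 0.02]), ([153.2, 205.6], [0.492, 0.312, 0.02])]
tray [[0.672, 0.147, 0.02], [0.696, -0.154, 0.02], [0.54, -0.17, 0.02], [0.529, 0.134, 0.02]]
tray [[0.674, 0.146, 0.02], [0.693, -0.156, 0.02], [0.538, -0.166, 0.02], [0.522, 0.136, 0.02]]
[[0.0, 0.95, 0.311, 0.08], [1.0, -0.0, 0.0, -0.001], [0.0, 0.311, -0.95, -0.143], [0.0, 0.0, 0.0, 1.0]] 67.48496666937673
```

```bash
cat >> h.py <<'E'
def cur():
    s=env.get_state();q=s["orientation"];M=R.from_quat([q[1],q[2],q[3],q[0]]).as_matrix()
    return [*s["tcp_pos"],np.degrees(np.arctan2(M[1,1],M[0,1]))],s,M
def plan(*poses,start=None):
    c=list(start) if start else cur()[0]; print("from",np.round(c,3).tolist())
    for p in poses:
        th=np.radians(c[3]);d=np.array(p[:3])-c[:3]
        dx=-np.sin(th)*d[0]+np.cos(th)*d[1];dy=np.cos(th)*d[0]+np.sin(th)*d[1]
        print("->",p,"d=",np.round([dx*1000,dy*1000,-d[2]*1000],1).tolist(),"az=",round(-(p[3]-c[3])/10,2),"rows>=",int(max(np.ceil(np.linalg.norm(d)/.0625),np.ceil(abs(p[3]-c[3])/10.7))))
        c=list(p)
E
python3 -c "
from h import *
plan((.587,.319,.14,90),)
print(cur()[2].round(3))"
```

```text
from [0.235, 0.525, 0.231, 65.831]
-> (0.587, 0.319, 0.14, 90) d= [-404.9, -43.7, 91.3] az= -2.42 rows>= 7
[[-0.912  0.409  0.   ]
 [ 0.409  0.912  0.   ]
 [-0.     0.    -1.   ]]
```

move_arm:
  targets:
    - [[-62,-7,14],[0,0,-0.5],-1]
    - [[-122,-13,28],[0,0,-1],-1]
    - [[-182,-20,42],[0,0,-1.5],-1]
    - [[-242,-26,56],[0,0,-2],-1]
    - [[-302,-33,68],[0,0,-2.42],-1]
  squeeze: 80

```text
clock: 3.18
tcp_pos: [0.499, 0.3698, 0.1629]
orientation: [0.0, -0.002, 1.0, 0.0]
wrist_force: [0.6, -0.1, -0.5]
finger_gap: 0.0852
grip_force: 0.0
```

```bash
python3 -c "
from h import *
plan((.587,.319,.14,90),)"
```

```text
from [0.499, 0.37, 0.163, 90.181]
-> (0.587, 0.319, 0.14, 90) d= [-87.8, -51.0, 22.9] az= 0.02 rows>= 2
```

move_arm:
  targets:
    - [[-45,-26,12],[0,0,0.02],-1]
    - [[-88,-51,23],[0,0,0.02],-1]
    - [[-88,-51,23],[0,0,0.02],-1]

```text
clock: 3.55
tcp_pos: [0.588, 0.3171, 0.1384]
orientation: [-0.0, 0.004, 1.0, -0.0]
wrist_force: [-0.4, 0.9, -0.4]
finger_gap: 0.0852
grip_force: 0.0
```

```bash
cat > look.py <<'E'
# usage: look.py shape thing x y picname
from h import *;import sys
sh,th,x,y,n=sys.argv[1:6];x=float(x);y=float(y)
c,s,M=cur();p=env.read_camera("wrist");E=ext(p,s)
save(p,n,s=1)
m=near(th,p,E,(x,y,.016),120)
print("fit",np.round(fit(sh,(x,y,0),[(p,E,m)]),4).tolist() if m is not None else None)
for t in {"pack":["pack1_mid","pack1_plus"]}.get(sh,[th]):
    print(t,[(np.round(d["centre"],3).tolist(),round(d["confidence"],2)) for d in env.landmark_of(t,p)])
print(np.round(c,4),s["clock"])
E
python3 look.py pack pack1_mid .587 .319 w1.png
```

```text
fit [0.5884, 0.3176, 3.048, 0.95]
pack1_mid [([0.592, 0.319, 0.013], 0.85)]
pack1_plus [([0.623, 0.316, 0.016], 0.82)]
[ 0.588   0.3171  0.1384 89.5505] 3.55
```

View pics/w1.png

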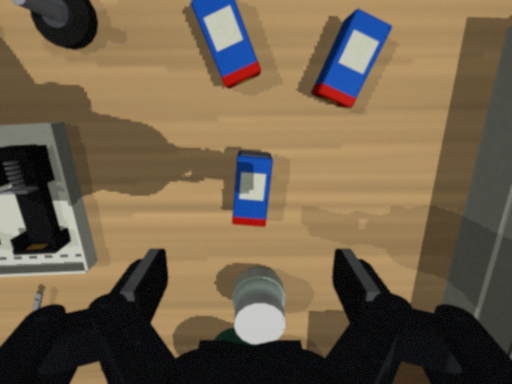

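```bash
python3 -c "
from h import *
plan((.5885,.3176,.003,84.6),(.5885,.3176,.15,84.6),(.625,.105,.20,94))"
```

```text
from [0.585, 0.321, 0.141, 89.893]
-> (0.5885, 0.3176, 0.003, 84.6) d= [-3.9, -3.0, 137.6] az= 0.53 rows>= 3
-> (0.5885, 0.3176, 0.15, 84.6) d= [0.0, 0.0, -147.0] az= -0.0 rows>= 3
-> (0.625, 0.105, 0.2, 94) d= [-56.3, -208.2, -50.0] az= -0.94 rows>= 4
```

The wrist view shows pack A at (252,188), red end toward the jar, with packs B and C above it at (230,40) and (352,57). The fit agrees with the spotted point, so I'm grasping it.

move_arm:
  targets:
    - [[-1,-1,55],[0,0,0.53],-1]
    - [[-3,-2,110],[0,0,0.53],-1]
    - [[-4,-3,137],[0,0,0.53],-1]
    - [[-4,-3,137],[0,0,0.53],-0.5]
    - [[-4,-3,137],[0,0,0.53],0.5]
  squeeze: 80

```text
clock: 4.38
tcp_pos: [0.59, 0.3182, 0.0053]
orientation: [0.001, 0.047, 0.999, 0.001]
wrist_force: [0.7, 0.6, 0.3]
finger_gap: 0.0514
grip_force: 0.0
```

move_arm:
  targets:
    - [[0,0,0],[0,0,0],1]
    - [[0,0,0],[0,0,0],1]
    - [[0,0,0],[0,0,0],1]
    - [[0,0,0],[0,0,0],1]

```text
clock: 4.88
tcp_pos: [0.5912, 0.318, 0.0061]
orientation: [0.002, 0.048, 0.999, 0.001]
wrist_force: [-0.6, 0.9, 7.4]
finger_gap: 0.031
grip_force: 80.3
```

```bash
python3 -c "
from h import *
print(env.get_state()['finger_gap'])
plan((.5885,.3176,.15,84.6),(.54,.102,.20,94))"
```

```text
0.030956825642454226
from [0.591, 0.318, 0.006, 84.552]
-> (0.5885, 0.3176, 0.15, 84.6) d= [2.6, -0.7, -143.9] az= -0.0 rows>= 3
-> (0.54, 0.102, 0.2, 94) d= [28.0, -219.2, -50.0] az= -0.94 rows>= 4
```

move_arm:
  targets:
    - [[1,0,-50],[0,0,0],1]
    - [[2,0,-110],[0,0,0],1]
    - [[0,-55,-145],[0,0,-0.4],1]
    - [[0,-115,-160],[0,0,-0.95],1]
    - [[0,-175,-175],[0,0,-0.95],1]

```text
clock: 5.5
tcp_pos: [0.5729, 0.1426, 0.1797]
orientation: [0.001, -0.036, 0.999, -0.0]
wrist_force: [0.6, -0.8, -1.0]
finger_gap: 0.0311
grip_force: 79.8
```

move_arm:
  targets:
    - [[0,-60,0],[0,0,0],1]
    - [[0,-95,0],[0,0,0],1]
    - [[0,-95,0],[0,0,0],1]
    - [[0,-95,0],[0,0,0],1]

```text
clock: 6.0
tcp_pos: [0.5796, 0.0493, 0.1784]
orientation: [0.0, -0.035, 0.999, 0.0]
wrist_force: [-0.9, 0.4, -2.1]
finger_gap: 0.0307
grip_force: 79.9
```

Run:
```python
from h import *
c,s,M=cur();p=env.read_camera("wrist");E=ext(p,s);save(p,"w2.png",s=1.5)
print(np.round(c,4),s["clock"],s["finger_gap"],np.round(s["qvel"],2))
for t in["bay1","switch_tip","tray","pack1_mid","pack1_plus"]:
    print(t,[(np.round(d["centre"],3).tolist(),round(d["confidence"],2)) for d in env.landmark_of(t,p)])
for d in env.regions_of("tray",p)[:1]:
    cs,_=cv2.findContours(d["mask"].astype(np.uint8),0,2);q=cv2.approxPolyDP(cv2.convexHull(max(cs,key=cv2.contourArea)),5,True)[:,0];print("tray",q.tolist(),[ray(*a,p,E,.02).round(3).tolist() for a in q])
```

```text
[5.7960e-01 4.9300e-02 1.7840e-01 9.4007e+01] 6.0 0.030659572989232078 [ 0.03  0.   -0.    0.   -0.   -0.  ]
bay1 [([0.619, -0.05, 0.033], 0.81), ([0.616, 0.105, 0.028], 0.71), ([0.612, 0.028, 0.029], 0.68)]
switch_tip [([0.602, -0.124, 0.077], 0.93)]
tray [([0.619, 0.03, -0.0], 0.67), ([0.617, 0.104, 0.03], 0.6)]
pack1_mid [([0.585, 0.048, 0.186], 0.81)]
pack1_plus [([0.611, 0.051, 0.19], 0.59)]
tray [[43, 126], [338, 132], [326, 259], [312, 264], [72, 258], [38, 208]] [[0.54, -0.166, 0.02], [0.525, 0.136, 0.02], [0.673, 0.146, 0.02], [0.681, 0.131, 0.02], [0.693, -0.155, 0.02], [0.631, -0.186, 0.02]]
```

View pics/w2.png

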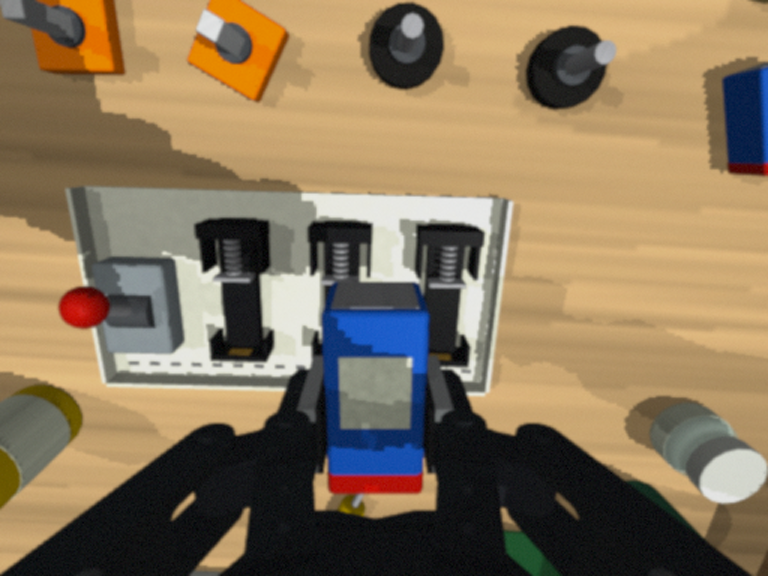

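Run:
```python
from h import *
c,s,M=cur();p=env.read_camera("wrist");E=ext(p,s);print(np.round(c,4))
for v in(310,491):print(ray(375/1.5,v/1.5,p,E,c[2]+.0265).round(4))
im=cv2.resize(p["pixels"][:,:,::-1],None,fx=3,fy=3,interpolation=cv2.INTER_CUBIC)
def bayw(k,pt,x0=.616,y0=.027,yaw=np.radians(3.6)):
    x,y,z=pt;y=y+k*.076;return np.array([x0+np.cos(yaw)*x-np.sin(yaw)*y,y0+np.sin(yaw)*x+np.cos(yaw)*y,z])
for k in(-1,0,1):
  for x,z in((-.025,.032),(.033,.030),(-.055,.032),(-.065,.032),(.038,.03)):
    a,b=[((proj(bayw(k,(x,y,z))[None],p,E)[0]+.5)*3-.5) for y in(-.0185,.0185)]
    cv2.line(im,tuple(a.astype(int)),tuple(b.astype(int)),(0,255,0),1)
cv2.imwrite("pics/w3.png",im[390:740,340:1040])
```

```text
[5.79500e-01 5.01000e-02 1.77900e-01 9.41125e+01]
[0.5436 0.0469 0.2044]
[0.6081 0.0515 0.2044]
```

View pics/w3.png

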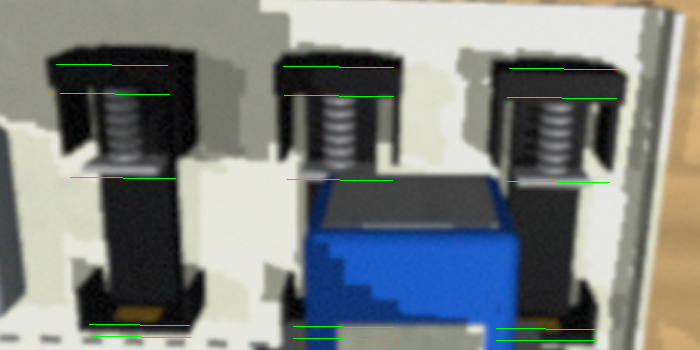

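```bash
cat >> h.py <<'E'
def mat(yaw,pitch=0): # pitch deg: + raises the bay +x end
    t=np.radians(yaw);y=np.array([np.cos(t),np.sin(t),0]);z=np.array([0,0,-1.]);x=np.cross(y,z)
    return np.c_[x,y,z]@R.from_rotvec([0,-np.radians(pitch),0]).as_matrix()
B0=(.614,.027,np.radians(3.6))
def bay(k,x,y,z):
    y+=k*.076;c,s=np.cos(B0[2]),np.sin(B0[2]);return np.array([B0[0]+c*x-s*y,B0[1]+s*x+c*y,z])
def seq(start,poses):
    "start None or (pos,M); poses (pos,M,label)"
    if start is None: c,s,M=cur();start=(np.array(c[:3]),M)
    for pos,M,l in poses:
        print(l,np.round(pos,3),"d",np.round(start[1].T@(pos-start[0])*1000,1).tolist(),"a",np.round(np.degrees(R.from_matrix(start[1].T@M).as_rotvec())/10,2).tolist())
def insert(k,off,h,yaw=93.6,T=15):
    "off: pack centre ahead of TCP in bay x (m), h: pack centre above TCP"
    def tcp(x,z,T):
        t=np.radians(T);return bay(k,x-(off*np.cos(t)-h*np.sin(t)),0,z-(h*np.cos(t)+off*np.sin(t)))
    L=mat(yaw);A=(tcp(.006,.095,0),L);seq(None,[(*A,"above")])
    B=(tcp(.006,.043,T),mat(yaw,T));C=(tcp(-.009,.043,T),mat(yaw,T))
    seq(A,[(tcp(.006,.075,T),mat(yaw,T),"tilt"),(*B,"down"),(*C,"push")])
    seq(C,[(tcp(-.008,.037,0),L,"level"),(tcp(-.008,.033,0),L,"seat"),(tcp(-.003,.0325,0),L,"fwd")])
E
python3 -c "
from h import *
insert(0,-.003,.010)"
```

```text
above [0.623 0.028 0.085] d [-41.7, -25.4, 92.9] a [0.0, -0.0, 0.05]
tilt [0.625 0.028 0.066] d [-2.5, -0.0, 18.9] a [0.0, -1.5, 0.0]
down [0.625 0.028 0.034] d [-2.5, -0.0, 50.9] a [0.0, -1.5, 0.0]
push [0.61  0.027 0.034] d [12.5, -0.0, 50.9] a [0.0, -1.5, 0.0]
level [0.609 0.027 0.027] d [3.3, 0.0, 6.5] a [-0.0, 1.5, -0.0]
seat [0.609 0.027 0.023] d [4.3, 0.0, 10.4] a [-0.0, 1.5, -0.0]
fwd [0.614 0.027 0.022] d [-0.4, -0.0, 12.1] a [-0.0, 1.5, -0.0]
```

move_arm:
  targets:
    - [[-22,-14,46],[0,0,0.05],1]
    - [[-42,-25,93],[0,0,0.05],1]
    - [[-42,-25,93],[0,0,0.05],1]

```text
clock: 6.78
tcp_pos: [0.621, 0.027, 0.0804]
orientation: [-0.004, -0.031, 1.0, 0.0]
wrist_force: [-1.6, 0.6, -1.9]
finger_gap: 0.0308
grip_force: 79.8
```

move_arm:
  targets:
    - [[-1,0,9],[0,-0.8,0],1]
    - [[-2,0,19],[0,-1.5,0],1]
    - [[-2,0,35],[0,-1.5,0],1]
    - [[-2,0,51],[0,-1.5,0],1]
    - [[-2,0,51],[0,-1.5,0],1]

```text
clock: 7.4
tcp_pos: [0.6291, 0.0284, 0.0392]
orientation: [0.135, -0.031, 0.99, 0.005]
wrist_force: [1.9, 3.4, 6.7]
finger_gap: 0.0307
grip_force: 85.7
```

Run:
```python
from h import *
c,s,M=cur();print(np.round(c,4),s["wrist_force"].round(1) if hasattr(s["wrist_force"],"round") else s["wrist_force"],s["clock"]);print(M.round(2))
p=env.read_camera("wrist");save(p,"w4.png",crop=(100,20,420,300),s=2)
```

```text
[6.29100e-01 2.84000e-02 3.92000e-02 9.36201e+01] [1.9 3.4 6.7] 7.4
[[-0.96 -0.06  0.27]
 [-0.06  1.    0.02]
 [-0.27  0.   -0.96]]
```

View pics/w4.png

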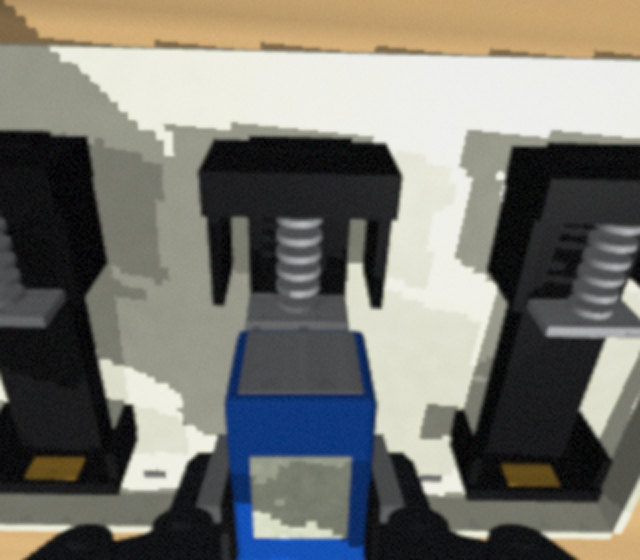

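The wrist view shows pack A tilted over bay 2, its steel end at (300,360) just in front of the plate at (298,312) and centred laterally. I'll lift slightly, push −x, then level.

move_arm:
  targets:
    - [[0,0,-2],[0,0,0],1]
    - [[7,0,-4],[0,0,0],1]
    - [[14,0,-6],[0,0,0],1]
    - [[14,0,-6],[0,0,0],1]
    - [[14,0,-6],[0,0,0],1]

```text
clock: 8.07
tcp_pos: [0.6119, 0.0266, 0.0384]
orientation: [0.133, -0.031, 0.991, 0.004]
wrist_force: [2.1, 1.9, 7.1]
finger_gap: 0.0307
grip_force: 85.5
```

Run:
```python
from h import *
c,s,M=cur();print(np.round(c,4),np.round(s["wrist_force"],1),s["clock"],s["finger_gap"])
p=env.read_camera("wrist");save(p,"w5.png",crop=(100,20,420,300),s=2)
insert(0,-.003,.010)
```

```text
[6.11900e-01 2.66000e-02 3.84000e-02 9.35533e+01] [2.1 1.9 7.1] 8.075 0.03073151607405754
above [0.623 0.028 0.085] d [-23.0, 0.3, -42.1] a [-0.0, 1.53, -0.0]
tilt [0.625 0.028 0.066] d [-2.5, -0.0, 18.9] a [0.0, -1.5, 0.0]
down [0.625 0.028 0.034] d [-2.5, -0.0, 50.9] a [0.0, -1.5, 0.0]
push [0.61  0.027 0.034] d [12.5, -0.0, 50.9] a [0.0, -1.5, 0.0]
level [0.609 0.027 0.027] d [3.3, 0.0, 6.5] a [-0.0, 1.5, -0.0]
seat [0.609 0.027 0.023] d [4.3, 0.0, 10.4] a [-0.0, 1.5, -0.0]
fwd [0.614 0.027 0.022] d [-0.4, -0.0, 12.1] a [-0.0, 1.5, -0.0]
```

View pics/w5.png

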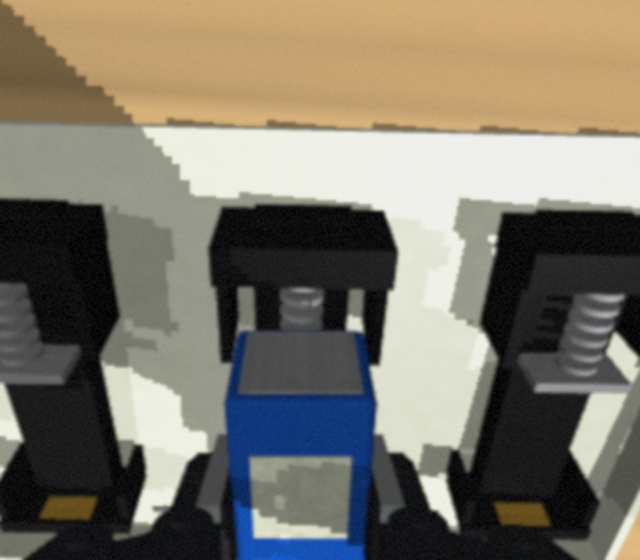

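move_arm:
  targets:
    - [[3,0,2],[0,0.7,0],1]
    - [[4,0,5],[0,1.5,0],1]
    - [[6,0,10],[0,1.5,0],1]
    - [[7,0,14],[0,1.5,0],1]
    - [[7,0,14],[0,1.5,0],1]

```text
clock: 8.75
tcp_pos: [0.6134, 0.0262, 0.0284]
orientation: [0.007, -0.031, 0.999, -0.0]
wrist_force: [0.9, 3.7, 33.6]
finger_gap: 0.0306
grip_force: 93.8
```

Run:
```python
from h import *
c,s,M=cur();print(np.round(c,4),np.round(s["wrist_force"],1),s["clock"],s["finger_gap"]);print(M.round(3))
p=env.read_camera("wrist");save(p,"w6.png",crop=(100,20,420,300),s=2)
```

```text
[6.13400e-01 2.62000e-02 2.84000e-02 9.35546e+01] [ 0.9  3.7 33.6] 8.75 0.030632404938886228
[[-0.998 -0.062  0.014]
 [-0.062  0.998 -0.   ]
 [-0.014 -0.001 -1.   ]]
```

View pics/w6.png

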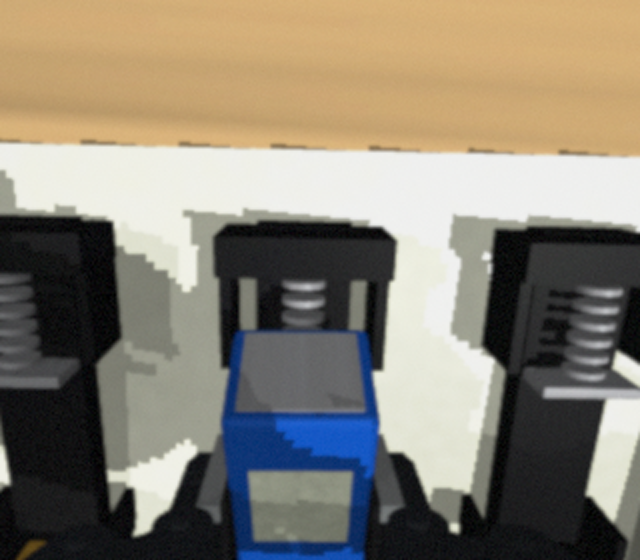

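```bash
cat > edge.py <<'E'
# solve for minus-face position and tilt from its bottom/top edge rows: two rows plus label width gives distance
from h import *
c,s,M=cur();p=env.read_camera("wrist");E=ext(p,s);print(np.round(c,4),np.round(s["wrist_force"],1))
g=cv2.cvtColor(p["pixels"],cv2.COLOR_RGB2HSV)
for zt in np.arange(.048,.066,.003):
    a=ray(250,227,p,E,zt)
    wl=ray(100+222/2,227,p,E,zt);wr=ray(100+378/2,227,p,E,zt)
    for T in (0,):
        b=ray(250,185,p,E,zt-.032)
    print("ztop",round(zt,3),"top x",a[0].round(4),"bottom x",b[0].round(4),"width",np.linalg.norm(wr-wl).round(4))
# expected y of bay features
for nm,x,z in(("plate",-.033,.032),("housefront",-.055,.032),("houseback",-.065,.032)):
    print(nm,(proj(bay(0,x,0,z)[None],p,E)[0]-[100,20])*2)
E
python3 edge.py
```

```text
[6.13400e-01 2.63000e-02 2.84000e-02 9.35554e+01] [ 1.   2.6 32.6]
ztop 0.048 top x 0.5897 bottom x 0.5791 width 0.0365
ztop 0.051 top x 0.5883 bottom x 0.5781 width 0.0356
ztop 0.054 top x 0.5869 bottom x 0.5772 width 0.0347
ztop 0.057 top x 0.5855 bottom x 0.5763 width 0.0338
ztop 0.06 top x 0.584 bottom x 0.5754 width 0.0329
ztop 0.063 top x 0.5826 bottom x 0.5744 width 0.032
ztop 0.066 top x 0.5812 bottom x 0.5735 width 0.0311
plate [304.93879944 356.29581072]
housefront [305.15262683 271.0573422 ]
houseback [305.25723109 229.35872588]
```

The face heights in w2, w4 and w6 show the pack has rotated minus-up in the grip, because its minus end rides on top of the plate. I'll lift it out, set it flat on free table and regrasp. The next insertion will use a steeper tilt and enter farther from the plate.

move_arm:
  targets:
    - [[0,0,-40],[0,0,0],1]
    - [[0,0,-90],[0,0,0],1]
    - [[0,50,-90],[0,0,0],1]
    - [[0,110,-90],[0,0,0],1]
    - [[10,170,-90],[0,0,0],1]
  squeeze: 80

```text
clock: 9.48
tcp_pos: [0.5854, 0.1961, 0.1103]
orientation: [-0.001, -0.03, 1.0, -0.0]
wrist_force: [1.5, 1.2, -1.2]
finger_gap: 0.0304
grip_force: 89.3
```

move_arm:
  targets:
    - [[0,50,0],[0,0,0],1]
    - [[0,50,50],[0,0,0],1]
    - [[0,50,75],[0,0,0],1]
    - [[0,50,75],[0,0,0],1]
  squeeze: 20

```text
clock: 9.98
tcp_pos: [0.5797, 0.2443, 0.0327]
orientation: [-0.004, -0.031, 1.0, -0.001]
wrist_force: [-0.1, -0.6, -1.7]
finger_gap: 0.0307
grip_force: 89.1
```

```bash
python3 -c "
from h import *
c,s,M=cur();print(np.round(c,4),s['wrist_force'],s['clock'],s['grip_force'],s['qvel'])"
```

```text
[5.79700e-01 2.44300e-01 3.27000e-02 9.35558e+01] [-0.07307084 -0.59682745 -1.67403832] 9.975 89.13455128669739 [-0.01017727 -0.0374568   0.05903049  0.02255224  0.00137493  0.00021349]
```

move_arm:
  targets:
    - [[0,0,8],[0,0,0],0.2]
    - [[0,0,15],[0,0,0],0.2]
    - [[0,0,22],[0,0,0],0.2]
    - [[0,0,22],[0,0,0],-1]
    - [[0,0,22],[0,0,0],-1]

```text
clock: 10.6
tcp_pos: [0.5837, 0.2452, 0.0141]
orientation: [0.0, -0.031, 1.0, 0.0]
wrist_force: [-0.0, 1.0, 0.5]
finger_gap: 0.0691
grip_force: 0.0
```

move_arm:
  targets:
    - [[0,0,0],[0,0,0],-1]
    - [[0,0,0],[0,0,0],-1]
    - [[0,0,-60],[0,0,0],-1]
    - [[0,0,-120],[0,0,0],-1]
    - [[0,0,-120],[0,0,0],-1]
  squeeze: 110

```text
clock: 11.22
tcp_pos: [0.5874, 0.2463, 0.1403]
orientation: [0.006, -0.031, 1.0, 0.001]
wrist_force: [-0.5, -0.2, -0.7]
finger_gap: 0.0856
grip_force: 0.0
```

```bash
python3 look.py pack pack1_mid .58 .244 w7.png
```

```text
fit [0.5739, 0.2426, 0.0527, 0.9599]
pack1_mid [([0.576, 0.24, 0.014], 0.8)]
pack1_plus [([0.609, 0.244, 0.018], 0.71)]
[ 0.5874  0.2463  0.1403 93.5451] 11.225
```

View pics/w7.png

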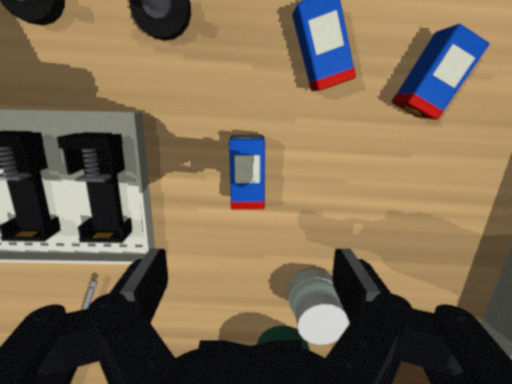

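Pack A lies flat again at (247,172), red end down the picture; the fit (0.574, 0.243) agrees with the network.

```bash
python3 -c "
from h import *
plan((.5742,.2426,.005,93.6))"
```

```text
from [0.582, 0.245, 0.132, 93.534]
-> (0.5742, 0.2426, 0.005, 93.6) d= [8.4, -1.8, 127.3] az= -0.01 rows>= 3
```

move_arm:
  targets:
    - [[4,-1,55],[0,0,0],-1]
    - [[8,-2,110],[0,0,0],-1]
    - [[8,-2,127],[0,0,0],-1]
    - [[8,-2,127],[0,0,0],-1]
    - [[8,-2,127],[0,0,0],0.3]

```text
clock: 12.05
tcp_pos: [0.5775, 0.2432, 0.0087]
orientation: [0.002, -0.031, 1.0, 0.0]
wrist_force: [-0.0, -0.4, 0.6]
finger_gap: 0.0697
grip_force: 0.0
```

move_arm:
  targets:
    - [[0,0,0],[0,0,0],1]
    - [[0,0,0],[0,0,0],1]
    - [[0,0,0],[0,0,0],1]
    - [[0,0,0],[0,0,0],1]

```text
clock: 12.55
tcp_pos: [0.5771, 0.2432, 0.0088]
orientation: [0.002, -0.031, 1.0, 0.0]
wrist_force: [-0.5, -0.3, 7.0]
finger_gap: 0.0299
grip_force: 110.3
```

move_arm:
  targets:
    - [[0,0,-60],[0,0,0],1]
    - [[0,0,-120],[0,0,0],1]
    - [[0,0,-120],[0,0,0],1]
    - [[0,0,-120],[0,0,0],1]

```text
clock: 13.05
tcp_pos: [0.5754, 0.2426, 0.1267]
orientation: [-0.0, -0.031, 1.0, 0.0]
wrist_force: [-0.8, -0.1, -3.0]
finger_gap: 0.0298
grip_force: 109.3
```

```bash
cat > held.py <<'E'
# pose of a held level pack: brute fit of box in tool frame using blue/red/white mask is costly; use edge rows of the top face
from h import *;import sys
c,s,M=cur();p=env.read_camera("wrist");E=ext(p,s);hsv=cv2.cvtColor(p["pixels"],cv2.COLOR_RGB2HSV)
H,S,V=hsv[...,0],hsv[...,1],hsv[...,2]
blue=(H>100)&(H<130)&(S>120)&(V>60);red=((H<8)|(H>172))&(S>120)&(V>60)
cols=slice(235,270)
b=np.nonzero(blue[:,226:232].any(1)|blue[:,262:270].any(1)|blue[:,cols].any(1))[0];b=b[b>150];r=np.nonzero(red[:,cols].sum(1)>15)[0];r=r[(r>250)]
print(np.round(c,4),s["clock"],"gap",s["finger_gap"],"F",np.round(s["wrist_force"],1));print("blue rows",b.min(),b.max(),"red rows",r.min() if len(r) else None,r.max() if len(r) else None)
for h in(.006,.010,.014):
    z=c[2]+h+.016;a=ray(252,b.min(),p,E,z);q=ray(252,r.max()+1,p,E,z) if len(r) else a*0
    L=M.T@((a+q)/2-np.array(c[:3]));print("h",h,"len",np.linalg.norm(q-a).round(4),"centre ahead of TCP",(-L[0]).round(4))
for t in("pack1_mid","pack1_plus"):print([(np.round(M.T@(d["centre"]-np.array(c[:3])),4).tolist(),round(d["confidence"],2)) for d in env.landmark_of(t,p)[:1]])
E
python3 held.py
```

```text
[ 0.5754  0.2426  0.1267 93.5315] 13.05 gap 0.02975578835822395 F [-0.8 -0.1 -3. ]
blue rows 202 311 red rows 313 323
h 0.006 len 0.0673 centre ahead of TCP -0.0029
h 0.01 len 0.0651 centre ahead of TCP -0.0055
h 0.014 len 0.0628 centre ahead of TCP -0.008
[([0.0003, 0.0005, -0.0084], 0.7)]
[([-0.0315, -0.0007, -0.0092], 0.55)]
```

```bash
cat >> h.py <<'E'
def insert(k,off,h,yaw=93.6,T=20,stage=0):
    def tcp(x,z,T):
        t=np.radians(T);return bay(k,x-(off*np.cos(t)-h*np.sin(t)),0,z-(h*np.cos(t)+off*np.sin(t)))
    L=mat(yaw);X=mat(yaw,T);A=(tcp(.009,.13,0),L)
    if stage==0:
        seq(None,[(*A,"above")])
        seq(A,[(tcp(.009,.090,T),X,"tilt"),(tcp(.009,.046,T),X,"down")])
    if stage==1: seq(None,[(tcp(-.010,.046,T),X,"push")])
    if stage==2: seq(None,[(tcp(-.010,.044,T/2),mat(yaw,T/2),"half"),(tcp(-.009,.040,0),L,"level"),(tcp(-.009,.033,0),L,"seat"),(tcp(-.003,.0325,0),L,"fwd")])
E
python3 -c "
from h import *
insert(0,-.0035,.0075)"
```

```text
above [0.626 0.028 0.122] d [-39.0, -217.3, 2.2] a [-0.0, -0.02, -0.01]
tilt [0.629 0.028 0.084] d [-2.4, 0.0, 38.4] a [0.0, -2.0, 0.0]
down [0.629 0.028 0.04 ] d [-2.4, 0.0, 82.4] a [0.0, -2.0, 0.0]
```

move_arm:
  targets:
    - [[-10,-60,0],[0,0,0],1]
    - [[-20,-120,0],[0,0,0],1]
    - [[-30,-180,1],[0,0,0],1]
    - [[-39,-217,2],[0,0,0],1]
    - [[-39,-217,2],[0,0,0],1]

```text
clock: 13.82
tcp_pos: [0.6278, 0.0254, 0.1228]
orientation: [-0.001, -0.028, 1.0, -0.0]
wrist_force: [0.1, -0.1, -1.5]
finger_gap: 0.0301
grip_force: 109.5
```

move_arm:
  targets:
    - [[-1,0,20],[0,-1,0],1]
    - [[-2,0,38],[0,-2,0],1]
    - [[-2,0,60],[0,-2,0],1]
    - [[-2,0,80],[0,-2,0],1]
    - [[-2,0,80],[0,-2,0],1]

```text
clock: 14.45
tcp_pos: [0.6273, 0.03, 0.0421]
orientation: [0.171, -0.031, 0.985, 0.006]
wrist_force: [0.5, -0.2, -1.7]
finger_gap: 0.0295
grip_force: 109.5
```

Run:
```python
from h import *
c,s,M=cur();print(np.round(c,4),np.round(s["wrist_force"],1),s["clock"],s["finger_gap"],M.round(2)[2])
p=env.read_camera("wrist");save(p,"w8.png",crop=(100,20,420,300),s=2)
insert(0,-.0035,.0075,stage=1)
```

```text
[6.27300e-01 3.00000e-02 4.21000e-02 9.36053e+01] [ 0.5 -0.2 -1.7] 14.45 0.029540437101884212 [-0.34  0.   -0.94]
push [0.61  0.027 0.04 ] d [18.9, -1.8, -3.2] a [0.0, -0.02, -0.0]
```

View pics/w8.png

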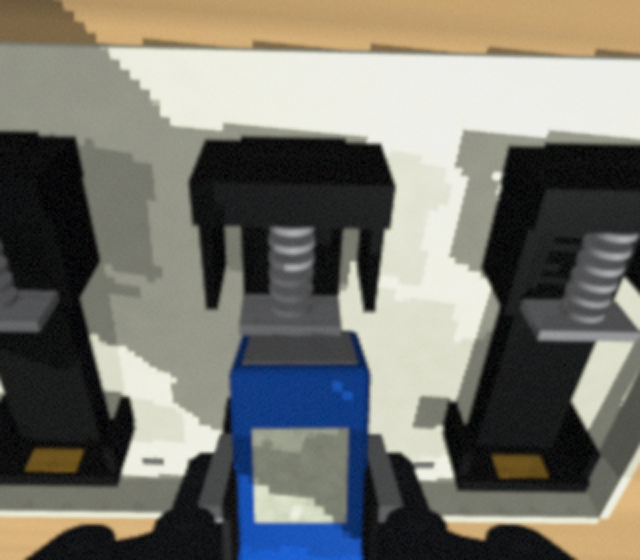

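No contact this time: the plate's front edge at (292,330) is visible ahead of the steel end at (300,350). Pushing back, with −2 mm lateral correction.

move_arm:
  targets:
    - [[4,-2,0],[0,0,0],1]
    - [[11,-2,-2],[0,0,0],1]
    - [[19,-2,-3],[0,0,0],1]
    - [[19,-2,-3],[0,0,0],1]
    - [[19,-2,-3],[0,0,0],1]

```text
clock: 15.12
tcp_pos: [0.6134, 0.0254, 0.0431]
orientation: [0.176, -0.03, 0.984, 0.005]
wrist_force: [5.5, 2.2, 3.9]
finger_gap: 0.0297
grip_force: 109.8
```

Run:
```python
from h import *
c,s,M=cur();print(np.round(c,4),np.round(s["wrist_force"],1),s["clock"],s["finger_gap"],M.round(2)[2])
insert(0,-.0035,.0075,stage=2)
```

```text
[6.13400e-01 2.54000e-02 4.31000e-02 9.35422e+01] [5.5 2.2 3.9] 15.125 0.029693771304054276 [-0.35 -0.   -0.94]
half [0.609 0.027 0.037] d [6.3, 1.5, 3.9] a [-0.0, 1.03, -0.01]
level [0.609 0.027 0.032] d [8.2, 1.5, 8.3] a [-0.0, 2.03, -0.01]
seat [0.609 0.027 0.026] d [10.6, 1.5, 14.8] a [-0.0, 2.03, -0.01]
fwd [0.614 0.027 0.025] d [5.2, 1.5, 17.4] a [-0.0, 2.03, -0.01]
```

move_arm:
  targets:
    - [[7,1,3],[0,1,0],1]
    - [[9,1,7],[0,2,0],1]
    - [[10,1,9],[0,2,0],1]
    - [[11,1,14],[0,2,0],1]
    - [[11,1,14],[0,2,0],1]

```text
clock: 15.75
tcp_pos: [0.6089, 0.0256, 0.025]
orientation: [0.003, -0.031, 1.0, -0.0]
wrist_force: [8.4, -0.4, -1.8]
finger_gap: 0.0299
grip_force: 113.3
```

Run:
```python
from h import *
c,s,M=cur();print(np.round(c,4),np.round(s["wrist_force"],1),s["clock"],s["finger_gap"],M.round(3)[2])
p=env.read_camera("wrist");save(p,"w9.png",crop=(100,20,420,300),s=2)
```

```text
[6.08900e-01 2.56000e-02 2.50000e-02 9.35138e+01] [ 8.4 -0.4 -1.8] 15.75 0.029903234276756768 [-0.005 -0.001 -1.   ]
```

View pics/w9.png

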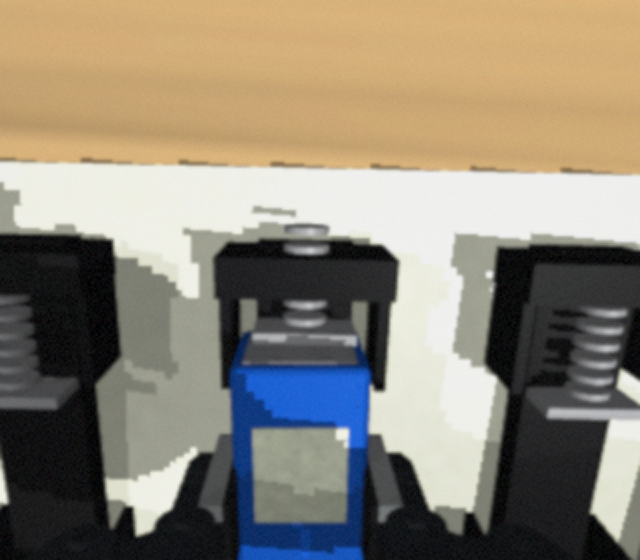

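The picture shows the plate (304,330) flush on the steel end with its spring compressed, and there is no vertical load. I'll ease forward, release, and go look at the next packs.

move_arm:
  targets:
    - [[-3,0,0],[0,0,0],1]
    - [[-6,0,0],[0,0,0],1]
    - [[-6,0,0],[0,0,0],-0.2]
    - [[-6,0,0],[0,0,0],-0.2]
    - [[-6,0,0],[0,0,0],-0.2]

```text
clock: 16.42
tcp_pos: [0.6107, 0.0266, 0.0237]
orientation: [-0.001, -0.031, 1.0, 0.0]
wrist_force: [-0.1, 0.3, -0.1]
finger_gap: 0.0511
grip_force: 0.0
```

move_arm:
  targets:
    - [[0,0,-40],[0,0,0],-0.2]
    - [[0,0,-100],[0,0,0],-0.5]
    - [[30,45,-110],[0,0,-0.4],-1]
    - [[60,90,-115],[0,0,-0.8],-1]
    - [[95,140,-115],[0,0,-1.3],-1]

```text
clock: 17.05
tcp_pos: [0.5076, 0.1613, 0.1398]
orientation: [0.001, -0.145, 0.989, 0.0]
wrist_force: [0.0, 0.4, -0.4]
finger_gap: 0.0853
grip_force: 0.0
```

Run:
```python
from h import *
plan((.46,.295,.14,107))
p=env.read_camera("top");print([(np.round(d["centre"],3).tolist(),round(d["confidence"],2)) for d in env.landmark_of("pack1_mid",p)])
im=cv2.resize(p["pixels"][120:250,200:360,::-1],None,fx=4,fy=4,interpolation=cv2.INTER_CUBIC);cv2.imwrite("pics/t1.png",im)
```

```text
from [0.508, 0.161, 0.14, 106.621]
-> (0.46, 0.295, 0.14, 107) d= [7.3, 141.7, -0.2] az= -0.04 rows>= 3
[([0.616, 0.029, 0.03], 0.7)]
```

move_arm:
  targets:
    - [[2,50,0],[0,0,0],-1]
    - [[5,100,0],[0,0,0],-1]
    - [[7,142,0],[0,0,0],-1]
    - [[7,142,0],[0,0,0],-1]
    - [[7,142,0],[0,0,0],-1]

```text
clock: 17.77
tcp_pos: [0.4611, 0.2941, 0.139]
orientation: [-0.0, -0.144, 0.99, -0.0]
wrist_force: [-0.0, -0.6, -0.7]
finger_gap: 0.0853
grip_force: 0.0
```

```bash
python3 look.py pack pack1_mid .458 .295 w10.png; python3 -c "
from h import *
print(cur()[0])"
```

```text
fit None
pack1_mid []
pack1_plus []
[  0.4611   0.2941   0.139  106.5366] 17.775
[np.float64(0.46157948575381896), np.float64(0.29342981507474386), np.float64(0.1391733782268455), np.float64(106.4243467179967)]
```

View pics/t1.png

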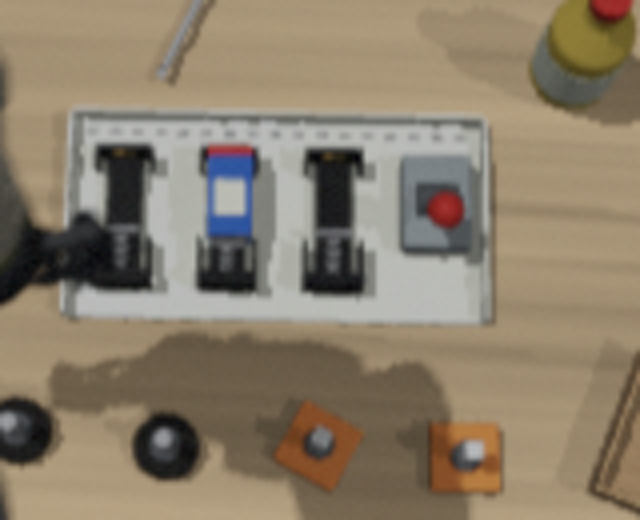

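The top picture shows pack A home in bay 2, red band at the wall (229,152). The network missed the next pack, so I'll add a colour fallback.

```bash
cat > look.py <<'E'
# usage: look.py shape thing x y
from h import *;import sys
sh,th,x,y=sys.argv[1:5];x=float(x);y=float(y)
for tr in range(2):
    c,s,M=cur();p=env.read_camera("wrist");E=ext(p,s)
    uv=proj(np.array([[x,y,.02]]),p,E)[0]
    hsv=cv2.cvtColor(p["pixels"],cv2.COLOR_RGB2HSV);H,S,V=hsv[...,0],hsv[...,1],hsv[...,2]
    if sh=="pack": m=((H>100)&(H<130)&(S>120)&(V>50))|(((H<6)|(H>173))&(S>150)&(V>50))
    elif sh=="square": m=(H>6)&(H<16)&(S>190)&(V>90)
    else: m=(V<55)
    n,l,st,ce=cv2.connectedComponentsWithStats(cv2.morphologyEx(m.astype(np.uint8),3,np.ones((3,3))))
    k=[i for i in range(1,n) if st[i,4]>150]
    print("px",uv.round(0),"blobs",[(ce[i].round(0).tolist(),int(st[i,4])) for i in k])
    m=near(th,p,E,(x,y,.016),60)
    if m is not None: print("net fit",np.round(fit(sh,(x,y,0),[(p,E,m)]),4).tolist())
    if k and sh!="round":
        i=min(k,key=lambda i:np.hypot(*(ce[i]-uv)));pts=np.argwhere(l==i)[:,::-1].astype(np.int32)
        mm=np.zeros((384,512),np.uint8);cv2.fillConvexPoly(mm,cv2.convexHull(pts),1)
        if sh=="square": SH["square"]=SH["square"][:1]
        print("colour fit",np.round(fit(sh,(x,y,0),[(p,E,mm>0)]),4).tolist(),ce[i].round(0))
    for t in {"pack":["pack1_mid","pack1_plus"]}.get(sh,[th]):
        print(t,[(np.round(d["centre"],3).tolist(),round(d["confidence"],2)) for d in env.landmark_of(t,p)])
    if m is not None: break
print(np.round(c,4),s["clock"])
E
python3 look.py pack pack1_mid .458 .295
```

```text
px [253. 185.] blobs [([256.0, 193.0], 1605), ([345.0, 228.0], 1944)]
colour fit [0.4623, 0.2991, 0.385, 0.9476] [256. 193.]
pack1_mid []
pack1_plus []
px [253. 185.] blobs [([256.0, 193.0], 1599), ([344.0, 228.0], 1924)]
colour fit [0.464, 0.2997, 0.3861, 0.9354] [256. 193.]
pack1_mid [([0.482, 0.398, 0.018], 0.49)]
pack1_plus []
[  0.4614   0.2939   0.1393 106.469 ] 18.175
```

```bash
python3 -c "
from h import *
plan((.461,.2985,.005,112.1))"
```

```text
from [0.461, 0.294, 0.139, 106.519]
-> (0.461, 0.2985, 0.005, 112.1) d= [-1.0, 4.0, 134.3] az= -0.56 rows>= 3
```

move_arm:
  targets:
    - [[0,2,55],[0,0,-0.3],-1]
    - [[-1,4,110],[0,0,-0.56],-1]
    - [[-1,4,134],[0,0,-0.56],-1]
    - [[-1,4,134],[0,0,-0.56],-0.3]
    - [[-1,4,134],[0,0,-0.56],0.3]

```text
clock: 19.0
tcp_pos: [0.4618, 0.2991, 0.0064]
orientation: [0.001, -0.192, 0.981, 0.0]
wrist_force: [0.4, 0.6, 0.5]
finger_gap: 0.0513
grip_force: 0.0
```

move_arm:
  targets:
    - [[0,0,0],[0,0,0],1]
    - [[0,0,0],[0,0,0],1]
    - [[0,0,0],[0,0,0],1]
    - [[0,0,0],[0,0,0],1]
    - [[0,0,0],[0,0,0],1]

```text
clock: 19.62
tcp_pos: [0.4625, 0.2995, 0.0074]
orientation: [0.002, -0.192, 0.981, 0.001]
wrist_force: [-1.6, -1.3, 5.2]
finger_gap: 0.0299
grip_force: 109.9
```

move_arm:
  targets:
    - [[0,0,-60],[0,0,0],1]
    - [[0,0,-120],[0,0,0.5],1]
    - [[0,0,-120],[0,0,1.2],1]
    - [[0,0,-120],[0,0,1.85],1]
    - [[0,0,-120],[0,0,1.85],1]

```text
clock: 20.25
tcp_pos: [0.461, 0.2987, 0.126]
orientation: [0.001, -0.032, 0.999, 0.0]
wrist_force: [-0.3, 0.4, -1.2]
finger_gap: 0.0298
grip_force: 109.3
```

```bash
python3 held.py; python3 -c "
from h import *
insert(1,-.003,.0085)"
```

```text
[ 0.461   0.2987  0.126  93.7034] 20.25 gap 0.029787684642273292 F [-0.3  0.4 -1.2]
blue rows 209 317 red rows 319 329
h 0.006 len 0.0679 centre ahead of TCP 0.0007
h 0.01 len 0.0656 centre ahead of TCP -0.002
h 0.014 len 0.0634 centre ahead of TCP -0.0047
[]
[([-0.0275, 0.097, 0.1072], 0.44)]
above [0.621 0.104 0.122] d [-147.4, -205.0, 3.8] a [0.0, 0.0, 0.01]
tilt [0.624 0.104 0.083] d [-2.7, 0.0, 38.5] a [0.0, -2.0, 0.0]
down [0.624 0.104 0.039] d [-2.7, 0.0, 82.5] a [0.0, -2.0, 0.0]
```

move_arm:
  targets:
    - [[-32,-45,0],[0,0,0],1]
    - [[-68,-95,0],[0,0,0],1]
    - [[-104,-145,0],[0,0,0],1]
    - [[-138,-192,2],[0,0,0],1]
    - [[-145,-205,4],[0,0,0],1]

```text
clock: 21.02
tcp_pos: [0.6209, 0.1, 0.1207]
orientation: [0.0, -0.03, 1.0, -0.0]
wrist_force: [-0.5, 0.3, -1.5]
finger_gap: 0.0298
grip_force: 109.5
```

move_arm:
  targets:
    - [[0,0,0],[0,0,0],1]
    - [[-1,0,20],[0,-1,0],1]
    - [[-3,0,38],[0,-2,0],1]
    - [[-3,0,60],[0,-2,0],1]
    - [[-3,0,60],[0,-2,0],1]

```text
clock: 21.65
tcp_pos: [0.6162, 0.1052, 0.0584]
orientation: [0.17, -0.033, 0.985, 0.006]
wrist_force: [-0.9, 0.4, -2.8]
finger_gap: 0.0299
grip_force: 109.5
```

```bash
cat > chk.py <<'E'
from h import *;import sys
k=int(sys.argv[1]);off,h=map(float,sys.argv[2:4]);st=int(sys.argv[4])
c,s,M=cur();print(np.round(c,4),np.round(s["wrist_force"],1),s["clock"],s["finger_gap"],M.round(3)[2])
# lateral check: the plate/housing centre against the pack's in the picture
p=env.read_camera("wrist");E=ext(p,s);g=p["pixels"].astype(int)
dark=(g.max(2)<60).astype(np.uint8)
a=proj(np.array([bay(k,-.060,0,.032)]),p,E)[0];row=int(round(a[1]));seg=np.nonzero(dark[row,int(a[0])-60:int(a[0])+60])[0]+int(a[0])-60
print("housing predicted",a.round(1),"dark cols on that row",seg.min() if len(seg) else None,seg.max() if len(seg) else None,"mm/px",(1000/np.linalg.norm(proj(np.array([bay(k,-.06,.001,.032)]),p,E)[0]-a)/1000).round(2))
if st==0:seq(None,[(bay(k,.009-(off*np.cos(.349)-h*np.sin(.349)),0,.046-(h*np.cos(.349)+off*np.sin(.349))),mat(93.6,20),"down")])
else:insert(k,off,h,stage=st)
E
python3 chk.py 1 -.001 .0085 0
```

```text
[6.16200e-01 1.05200e-01 5.84000e-02 9.38086e+01] [-0.9  0.4 -2.8] 21.65 0.029927385280397224 [-0.335  0.001 -0.942]
housing predicted [247.7 116.7] dark cols on that row 203 290 mm/px 0.49
down [0.622 0.104 0.038] d [5.1, -1.5, 21.9] a [0.01, -0.02, 0.02]
```

move_arm:
  targets:
    - [[2,-1,8],[0,0,0],1]
    - [[5,-1,21],[0,0,0],1]
    - [[5,-1,21],[0,0,0],1]
    - [[5,-1,21],[0,0,0],1]

```text
clock: 22.2
tcp_pos: [0.6243, 0.1025, 0.0395]
orientation: [0.173, -0.031, 0.984, 0.006]
wrist_force: [0.2, -0.8, -1.6]
finger_gap: 0.0301
grip_force: 109.5
```

```bash
python3 chk.py 1 -.001 .0085 1
```

```text
[6.24300e-01 1.02500e-01 3.95000e-02 9.36219e+01] [ 0.2 -0.8 -1.6] 22.2 0.030144266682486678 [-0.341  0.    -0.94 ]
housing predicted [254.7 117. ] dark cols on that row 203 305 mm/px 0.42
push [0.603 0.102 0.038] d [20.5, 1.3, -5.9] a [0.0, 0.0, 0.0]
```

move_arm:
  targets:
    - [[6,0,-2],[0,0,0],1]
    - [[13,0,-4],[0,0,0],1]
    - [[21,0,-6],[0,0,0],1]
    - [[21,0,-6],[0,0,0],1]
    - [[21,0,-6],[0,0,0],1]

```text
clock: 22.88
tcp_pos: [0.6046, 0.1015, 0.0402]
orientation: [0.176, -0.031, 0.984, 0.006]
wrist_force: [5.6, 1.7, 0.6]
finger_gap: 0.03
grip_force: 109.6
```

```bash
python3 chk.py 1 -.001 .0085 2
```

```text
[6.04600e-01 1.01500e-01 4.02000e-02 9.36419e+01] [5.6 1.7 0.6] 22.875 0.030017540002245012 [-0.347  0.    -0.938]
housing predicted [253.8 157. ] dark cols on that row 207 299 mm/px 0.46
half [0.602 0.102 0.036] d [4.3, 1.1, 3.2] a [0.0, 1.03, 0.0]
level [0.601 0.102 0.032] d [6.2, 1.1, 7.0] a [0.0, 2.03, 0.0]
seat [0.601 0.102 0.024] d [8.6, 1.1, 13.6] a [0.0, 2.03, 0.0]
fwd [0.607 0.103 0.024] d [3.2, 1.1, 16.2] a [0.0, 2.03, 0.0]
```

move_arm:
  targets:
    - [[5,1,3],[0,1,0],1]
    - [[7,1,6],[0,2,0],1]
    - [[8,1,9],[0,2,0],1]
    - [[9,1,13],[0,2,0],1]
    - [[9,1,13],[0,2,0],1]

```text
clock: 23.55
tcp_pos: [0.6014, 0.1018, 0.0236]
orientation: [0.003, -0.032, 0.999, -0.0]
wrist_force: [7.8, 0.9, -2.2]
finger_gap: 0.0302
grip_force: 114.0
```

```bash
python3 chk.py 1 -.001 .0085 2
```

```text
[6.01400e-01 1.01800e-01 2.36000e-02 9.36134e+01] [ 7.8  0.9 -2.2] 23.55 0.030201330514227038 [-0.006 -0.    -1.   ]
housing predicted [252.4 161.7] dark cols on that row 207 296 mm/px 0.47
half [0.602 0.102 0.036] d [-0.6, 0.5, -12.2] a [-0.0, -0.97, 0.0]
level [0.601 0.102 0.032] d [-0.1, 0.5, -7.9] a [-0.0, 0.03, 0.0]
seat [0.601 0.102 0.024] d [-0.1, 0.5, -0.9] a [-0.0, 0.03, 0.0]
fwd [0.607 0.103 0.024] d [-6.1, 0.5, -0.3] a [-0.0, 0.03, 0.0]
```

move_arm:
  targets:
    - [[-3,0,0],[0,0,0],1]
    - [[-6,0,0],[0,0,0],1]
    - [[-6,0,0],[0,0,0],-0.2]
    - [[-6,0,0],[0,0,0],-0.2]
    - [[-6,0,0],[0,0,0],-0.2]

```text
clock: 24.22
tcp_pos: [0.6034, 0.1025, 0.0226]
orientation: [-0.001, -0.032, 0.999, 0.0]
wrist_force: [0.7, -0.7, -0.7]
finger_gap: 0.051
grip_force: 0.0
```

move_arm:
  targets:
    - [[0,0,-40],[0,0,0],-0.2]
    - [[0,0,-100],[0,0,0],-0.5]
    - [[20,55,-115],[0,0,0.8],-1]
    - [[45,110,-115],[0,0,1.7],-1]
    - [[70,165,-115],[0,0,2.65],-1]

```text
clock: 24.85
tcp_pos: [0.523, 0.2638, 0.1384]
orientation: [0.0, 0.201, 0.98, 0.0]
wrist_force: [0.7, -0.1, -0.7]
finger_gap: 0.0854
grip_force: 0.0
```

```bash
python3 -c "
from h import *
plan((.478,.398,.14,67))"
```

```text
from [0.523, 0.264, 0.138, 66.777]
-> (0.478, 0.398, 0.14, 67) d= [94.3, 105.6, -1.6] az= -0.02 rows>= 3
```

move_arm:
  targets:
    - [[32,35,0],[0,0,0],-1]
    - [[64,72,0],[0,0,0],-1]
    - [[94,106,0],[0,0,0],-1]
    - [[94,106,0],[0,0,0],-1]
    - [[94,106,0],[0,0,0],-1]

```text
clock: 25.48
tcp_pos: [0.4782, 0.3964, 0.1376]
orientation: [-0.0, 0.198, 0.98, -0.0]
wrist_force: [-0.7, -0.6, 0.2]
finger_gap: 0.0852
grip_force: 0.0
```

```bash
python3 look.py pack pack1_mid .48 .398; python3 -c "
from h import *
print(np.round(cur()[0],4))"
```

```text
px [253. 189.] blobs [([254.0, 191.0], 1630)]
colour fit [0.4808, 0.3985, 2.7438, 0.9136] [254. 191.]
pack1_mid []
pack1_plus []
px [253. 188.] blobs [([254.0, 189.0], 1615), ([79.0, 378.0], 171)]
colour fit [0.4818, 0.3982, 2.7361, 0.9174] [254. 189.]
pack1_mid []
pack1_plus []
[ 0.4791  0.3956  0.138  67.0243] 25.675
[ 0.479   0.3961  0.1381 67.0619]
```

move_arm:
  targets:
    - [[0,2,55],[0,0,0],-1]
    - [[0,3,110],[0,0,0],-1]
    - [[0,3,133],[0,0,0],-1]
    - [[0,3,133],[0,0,0],-0.3]
    - [[0,3,133],[0,0,0],0.3]

```text
clock: 26.5
tcp_pos: [0.4807, 0.4, 0.0063]
orientation: [0.001, 0.198, 0.98, 0.001]
wrist_force: [-0.2, 0.2, 0.2]
finger_gap: 0.0517
grip_force: 0.0
```

move_arm:
  targets:
    - [[0,0,0],[0,0,0],1]
    - [[0,0,0],[0,0,0],1]
    - [[0,0,0],[0,0,0],1]
    - [[0,0,0],[0,0,0],1]
    - [[0,0,0],[0,0,0],1]

```text
clock: 27.12
tcp_pos: [0.4813, 0.4005, 0.0074]
orientation: [0.002, 0.198, 0.98, 0.001]
wrist_force: [-0.3, 0.9, 6.6]
finger_gap: 0.0304
grip_force: 110.1
```

move_arm:
  targets:
    - [[0,0,-60],[0,0,0],1]
    - [[0,0,-120],[0,0,-0.9],1]
    - [[0,0,-120],[0,0,-1.8],1]
    - [[0,0,-120],[0,0,-2.65],1]
    - [[0,0,-120],[0,0,-2.65],1]

```text
clock: 27.75
tcp_pos: [0.4798, 0.3996, 0.1256]
orientation: [0.0, -0.031, 1.0, 0.0]
wrist_force: [0.2, 0.4, -0.5]
finger_gap: 0.0299
grip_force: 109.1
```

```bash
python3 held.py; python3 -c "
from h import *
insert(-1,-.002,.0085)"
```

```text
[ 0.4798  0.3996  0.1256 93.5475] 27.75 gap 0.029889701883980383 F [ 0.2  0.4 -0.5]
blue rows 206 314 red rows 316 327
h 0.006 len 0.068 centre ahead of TCP -0.0007
h 0.01 len 0.0658 centre ahead of TCP -0.0033
h 0.014 len 0.0635 centre ahead of TCP -0.0059
[]
[]
above [ 0.63  -0.048  0.122] d [-122.5, -456.0, 3.4] a [0.0, -0.0, -0.01]
tilt [ 0.633 -0.048  0.083] d [-2.8, 0.0, 38.8] a [0.0, -2.0, 0.0]
down [ 0.633 -0.048  0.039] d [-2.8, 0.0, 82.8] a [0.0, -2.0, 0.0]
```

move_arm:
  targets:
    - [[-14,-52,0],[0,0,0],1]
    - [[-29,-108,0],[0,0,0],1]
    - [[-44,-165,0],[0,0,0],1]
    - [[-60,-222,0],[0,0,0],1]
    - [[-74,-276,0],[0,0,0],1]

```text
clock: 28.52
tcp_pos: [0.5716, 0.1269, 0.1249]
orientation: [0.0, -0.031, 1.0, 0.0]
wrist_force: [0.7, 0.1, -1.0]
finger_gap: 0.0301
grip_force: 109.4
```

move_arm:
  targets:
    - [[-13,-50,0],[0,0,0],1]
    - [[-26,-100,0],[0,0,0],1]
    - [[-40,-150,2],[0,0,0],1]
    - [[-48,-180,4],[0,0,0],1]
    - [[-48,-180,4],[0,0,0],1]

```text
clock: 29.15
tcp_pos: [0.6309, -0.0504, 0.1203]
orientation: [-0.0, -0.029, 1.0, -0.0]
wrist_force: [-0.9, 0.5, -1.6]
finger_gap: 0.0299
grip_force: 109.4
```

```bash
python3 -c "
from h import *
insert(-1,-.002,.0085)"
```

```text
above [ 0.63  -0.048  0.122] d [1.0, 2.3, -1.2] a [-0.0, -0.0, -0.03]
tilt [ 0.633 -0.048  0.083] d [-2.8, 0.0, 38.8] a [0.0, -2.0, 0.0]
down [ 0.633 -0.048  0.039] d [-2.8, 0.0, 82.8] a [0.0, -2.0, 0.0]
```

move_arm:
  targets:
    - [[0,1,0],[0,0,0],1]
    - [[-1,1,20],[0,-1,0],1]
    - [[-2,1,38],[0,-2,0],1]
    - [[-2,1,60],[0,-2,0],1]
    - [[-2,1,60],[0,-2,0],1]

```text
clock: 29.78
tcp_pos: [0.6284, -0.0444, 0.0585]
orientation: [0.171, -0.032, 0.985, 0.007]
wrist_force: [0.1, 0.6, -1.1]
finger_gap: 0.03
grip_force: 109.4
```

```bash
python3 chk.py -1 -.002 .0085 0
```

```text
[ 6.28400e-01 -4.44000e-02  5.85000e-02  9.37113e+01] [ 0.1  0.6 -1.1] 29.775 0.029983834149454307 [-0.336  0.002 -0.942]
housing predicted [243.4 111. ] dark cols on that row 198 286 mm/px 0.48
down [ 0.633 -0.048  0.039] d [6.4, -2.9, 21.1] a [0.01, -0.01, 0.01]
```

move_arm:
  targets:
    - [[3,-3,8],[0,0,0],1]
    - [[6,-3,20],[0,0,0],1]
    - [[6,-3,20],[0,0,0],1]
    - [[6,-3,20],[0,0,0],1]

```text
clock: 30.32
tcp_pos: [0.6339, -0.0497, 0.0398]
orientation: [0.173, -0.031, 0.984, 0.006]
wrist_force: [-0.9, 0.2, -1.2]
finger_gap: 0.03
grip_force: 109.4
```

```bash
python3 chk.py -1 -.002 .0085 1
```

```text
[ 6.33900e-01 -4.97000e-02  3.98000e-02  9.36296e+01] [-0.9  0.2 -1.2] 30.325 0.029990192464229355 [-0.342  0.    -0.94 ]
housing predicted [255.7 116.6] dark cols on that row 204 306 mm/px 0.42
push [ 0.614 -0.049  0.039] d [19.6, 1.8, -5.6] a [0.0, 0.0, 0.0]
```

move_arm:
  targets:
    - [[6,1,-2],[0,0,0],1]
    - [[13,1,-4],[0,0,0],1]
    - [[20,1,-6],[0,0,0],1]
    - [[20,1,-6],[0,0,0],1]
    - [[20,1,-6],[0,0,0],1]

```text
clock: 31.0
tcp_pos: [0.6146, -0.05, 0.0405]
orientation: [0.176, -0.031, 0.984, 0.006]
wrist_force: [5.6, 0.6, 2.0]
finger_gap: 0.0303
grip_force: 109.4
```

```bash
python3 chk.py -1 -.002 .0085 2
```

```text
[ 6.14600e-01 -5.00000e-02  4.05000e-02  9.36595e+01] [5.6 0.6 2. ] 31.0 0.030293640413434797 [-0.346 -0.    -0.938]
housing predicted [253.2 156. ] dark cols on that row 206 299 mm/px 0.46
half [ 0.612 -0.049  0.036] d [3.7, 0.8, 3.4] a [0.0, 1.02, 0.01]
level [ 0.612 -0.049  0.032] d [5.7, 0.8, 7.4] a [0.0, 2.02, 0.01]
seat [ 0.612 -0.049  0.024] d [8.1, 0.8, 14.0] a [0.0, 2.02, 0.01]
fwd [ 0.618 -0.049  0.024] d [2.6, 0.8, 16.5] a [0.0, 2.02, 0.01]
```

move_arm:
  targets:
    - [[5,1,3],[0,1,0],1]
    - [[7,1,6],[0,2,0],1]
    - [[8,1,9],[0,2,0],1]
    - [[9,1,13],[0,2,0],1]
    - [[9,1,13],[0,2,0],1]

```text
clock: 31.68
tcp_pos: [0.611, -0.0497, 0.0238]
orientation: [0.002, -0.032, 0.999, -0.0]
wrist_force: [7.2, 0.3, -2.5]
finger_gap: 0.03
grip_force: 112.5
```

move_arm:
  targets:
    - [[-3,0,0],[0,0,0],1]
    - [[-6,0,0],[0,0,0],1]
    - [[-6,0,0],[0,0,0],1]

```text
clock: 32.05
tcp_pos: [0.6162, -0.0494, 0.0237]
orientation: [0.001, -0.032, 1.0, -0.0]
wrist_force: [6.0, -0.2, -2.0]
finger_gap: 0.0303
grip_force: 112.5
```

move_arm:
  targets:
    - [[0,0,0],[0,0,0],-0.2]
    - [[0,0,0],[0,0,0],-0.2]
    - [[0,0,0],[0,0,0],-0.2]
    - [[0,0,-40],[0,0,0],-0.2]
    - [[0,0,-100],[0,0,0],0.2]

```text
clock: 32.67
tcp_pos: [0.6125, -0.0484, 0.1223]
orientation: [-0.003, -0.032, 0.999, 0.001]
wrist_force: [0.2, 0.2, 0.7]
finger_gap: 0.0351
grip_force: 0.0
```

move_arm:
  targets:
    - [[30,-35,-10],[0,0,0],1]
    - [[66,-75,-10],[0,0,0],1]
    - [[110,-75,-10],[0,0,0],1]
    - [[160,-75,-10],[0,0,0],1]
    - [[160,-75,-10],[0,0,0],1]

```text
clock: 33.3
tcp_pos: [0.4553, -0.1328, 0.133]
orientation: [-0.002, -0.031, 1.0, 0.001]
wrist_force: [0.5, 0.3, -0.2]
finger_gap: 0.0001
grip_force: 0.0
```

```bash
cat > st.py <<'E'
from h import *
for cam in("top","scene"):
    p=env.read_camera(cam);E=p["extrinsics"]
    hsv=cv2.cvtColor(p["pixels"],cv2.COLOR_RGB2HSV);H,S,V=hsv[...,0],hsv[...,1],hsv[...,2]
    m=((H>100)&(H<130)&(S>120)&(V>50));r=((H<8)|(H>172))&(S>140)&(V>60)
    for nm,mm in(("blue",m),("red",r)):
        n,l,st,ce=cv2.connectedComponentsWithStats(mm.astype(np.uint8))
        for i in range(1,n):
            w=ray(*ce[i],p,E,.048)
            if st[i,4]>8 and .3<w[0]<.75 and -.25<w[1]<.5:
                b=bay(0,0,0,0);d=w[:2]-b[:2];c,s=np.cos(B0[2]),np.sin(B0[2]);print(cam,nm,"tray xy",np.round([c*d[0]+s*d[1],-s*d[0]+c*d[1]],3),int(st[i,4]))
    for k in(-1,0,1):
        mk=near("pack1_mid",p,E,bay(k,0,0,.04),12)
        if mk is not None:
            SH["pb"]=[box(0,0,.066,.032,.016,.048)];f=fit("pb",(*bay(k,0,0,0)[:2],B0[2]),[(p,E,mk)]);print(cam,k,np.round(f,3),"expected",bay(k,0,0,0)[:2].round(3))
    print(cam,"sw",[(np.round(d["centre"],3).tolist(),round(d["confidence"],2)) for d in env.landmark_of("switch_tip",p)[:2]])
    if cam=="top":save(p,"t2.png",crop=(100,120,420,260),s=2)
E
python3 st.py; python3 -c "
from h import *
c,s,M=cur();print(s['clock'])
seq(None,[(bay(0,-.066,-.15,.062),mat(93.6),'pre')])"
```

```text
top blue tray xy [-0.     0.072] 119
top blue tray xy [-0.003 -0.004] 125
top blue tray xy [ 0.016 -0.078] 63
top blue tray xy [-0.026 -0.077] 45
top red tray xy [0.032 0.073] 19
top red tray xy [ 0.031 -0.003] 11
top red tray xy [ 0.029 -0.077] 20
top red tray xy [-0.013 -0.155] 59
top 0 [0.615 0.024 0.071 0.876] expected [0.614 0.027]
top sw [([0.599, -0.125, 0.074], 0.56), ([0.712, 0.323, -0.002], 0.42)]
scene blue tray xy [0.001 0.059] 182
scene blue tray xy [-0.001 -0.016] 182
scene blue tray xy [-0.003 -0.09 ] 191
scene red tray xy [0.036 0.066] 37
scene red tray xy [ 0.034 -0.01 ] 43
scene red tray xy [-0.04  -0.132] 45
scene red tray xy [ 0.031 -0.084] 40
scene red tray xy [ 0.056 -0.212] 105
scene 0 [0.611 0.026 0.026 0.862] expected [0.614 0.027]
scene sw [([0.606, -0.121, 0.08], 0.68)]
33.8
pre [ 0.558 -0.127  0.062] d [-97.5, 0.6, 71.4] a [0.0, -0.0, 0.01]
```

move_arm:
  targets:
    - [[-40,0,20],[0,0,0],1]
    - [[-90,1,50],[0,0,0],1]
    - [[-92,1,71],[0,0,0],1]
    - [[-97,1,71],[0,0,0],1]

```text
clock: 34.3
tcp_pos: [0.5552, -0.1257, 0.0602]
orientation: [-0.002, -0.032, 0.999, 0.001]
wrist_force: [-0.5, 1.0, 0.3]
finger_gap: 0.0002
grip_force: 0.0
```

move_arm:
  targets:
    - [[-14,-1,0],[0,0,0],1]
    - [[-28,-2,0],[0,0,0],1]
    - [[-40,-2,0],[0,0,0],1]
    - [[-52,-3,0],[0,0,0],1]
    - [[-62,-4,0],[0,0,0],1]

```text
clock: 34.92
tcp_pos: [0.6196, -0.1266, 0.0629]
orientation: [0.0, -0.032, 0.999, 0.0]
wrist_force: [-1.4, 0.9, -0.2]
finger_gap: -0.0001
grip_force: 0.7
```

move_arm:
  targets:
    - [[-3,0,0],[0,0,0],1]
    - [[-7,0,0],[0,0,0],1]
    - [[-7,0,0],[0,0,0],1]

```text
clock: 35.3
tcp_pos: [0.6249, -0.1264, 0.0622]
orientation: [-0.001, -0.032, 1.0, 0.0]
wrist_force: [-1.8, -1.0, -0.2]
finger_gap: -0.0
grip_force: 1.4
```

```bash
python3 -c "
from h import *
c,s,M=cur();w=np.array(c[:2]);b=bay(0,0,0,0)[:2];d=w-b;print(np.round(c,4),s['wrist_force'],'bay xy',np.cos(B0[2])*d[0]+np.sin(B0[2])*d[1],-np.sin(B0[2])*d[0]+np.cos(B0[2])*d[1])"
```

```text
[ 6.2490e-01 -1.2640e-01  6.2200e-02  9.3618e+01] [-1.79480021 -1.01120119 -0.24386057] bay xy 0.0012758312038328896 -0.15374263787450546
```

move_arm:
  targets:
    - [[-3,0,0],[0,0,0],1]
    - [[-5,0,0],[0,0,0],1]
    - [[-5,0,0],[0,0,0],1]

```text
clock: 35.67
tcp_pos: [0.6253, -0.1262, 0.062]
orientation: [-0.005, -0.031, 1.0, -0.0]
wrist_force: [-15.6, -2.3, 6.8]
finger_gap: -0.0002
grip_force: 7.8
```

move_arm:
  targets:
    - [[-2,0,0],[0,0,0],1]
    - [[-4,0,0],[0,0,0],1]
    - [[-4,0,0],[0,0,0],1]

```text
clock: 36.05
tcp_pos: [0.6255, -0.1261, 0.0618]
orientation: [-0.009, -0.031, 0.999, -0.0]
wrist_force: [-25.0, -4.3, 14.3]
finger_gap: 0.0001
grip_force: 13.1
```

move_arm:
  targets:
    - [[10,0,0],[0,0,0],1]
    - [[30,0,0],[0,0,0],1]
    - [[40,0,-50],[0,0,0],1]
    - [[80,-5,-95],[0,0,0.3],0]
    - [[130,-10,-95],[0,0,0.3],0]

```text
clock: 36.67
tcp_pos: [0.5089, -0.1456, 0.1622]
orientation: [0.005, -0.006, 1.0, -0.002]
wrist_force: [-0.0, -1.9, -0.1]
finger_gap: 0.0359
grip_force: 0.0
```

```bash
python3 -c "
from h import *
plan((.437,-.152,.15,90))
for cam in('top','scene'):
    p=env.read_camera(cam);E=p['extrinsics'];print('sw',[(np.round(d['centre'],3).tolist(),round(d['confidence'],2)) for d in env.landmark_of('switch_tip',p)[:2]])
print('on',bay(0,.026,-.15,.074),'off',bay(0,-.026,-.15,.074))"
```

```text
from [0.509, -0.146, 0.162, 90.669]
-> (0.437, -0.152, 0.15, 90) d= [72.0, -5.6, 12.2] az= 0.07 rows>= 2
sw [([0.647, -0.123, 0.073], 0.59)]
sw [([0.65, -0.121, 0.072], 0.51)]
on [ 0.64936727 -0.12107146  0.074     ] off [ 0.59746988 -0.12433656  0.074     ]
```

Switch is on. Next, the feet, starting with the orange one nearest the carton.

move_arm:
  targets:
    - [[36,-3,6],[0,0,0],-0.5]
    - [[72,-6,12],[0,0,0],-0.5]
    - [[72,-6,12],[0,0,0],-0.5]
    - [[72,-6,12],[0,0,0],-0.5]

```text
clock: 37.38
tcp_pos: [0.4356, -0.1513, 0.146]
orientation: [0.001, -0.006, 1.0, -0.0]
wrist_force: [-0.9, -0.5, -0.2]
finger_gap: 0.0638
grip_force: 0.0
```

```bash
python3 look.py square foot3_mid .437 -.152; python3 -c "
from h import *
print(np.round(cur()[0],4))"
```

```text
px [250. 187.] blobs [([334.0, 184.0], 403), ([246.0, 182.0], 735)]
colour fit [0.4412, -0.1524, 0.0423, 0.8995] [246. 182.]
foot3_mid [([0.443, -0.052, 0.028], 0.66)]
px [250. 188.] blobs [([334.0, 185.0], 407), ([238.0, 177.0], 517), ([267.0, 196.0], 223)]
colour fit [0.44, -0.1541, -0.0052, 0.4948] [238. 177.]
foot3_mid [([0.445, -0.052, 0.027], 0.85)]
[ 0.4352 -0.1511  0.1458 90.675 ] 37.525
[ 0.4344 -0.1508  0.1456 90.6651]
```

```bash
python3 - <<'E'
t=open("look.py").read()
t=t.replace("(S>190)&(V>90)","(S>150)&(V>45)").replace("pts=np.argwhere(l==i)[:,::-1].astype(np.int32)","R0=45 if sh=='square' else 1;pts=np.argwhere(np.isin(l,[j for j in k if np.hypot(*(ce[j]-ce[i]))<R0]))[:,::-1].astype(np.int32)").replace("range(2)","range(1)")
open("look.py","w").write(t)
E
python3 look.py square foot3_mid .44 -.153;  python3 look.py square foot3_mid .442 -.05
```

```text
px [248. 192.] blobs [([340.0, 191.0], 662), ([247.0, 185.0], 909)]
colour fit [0.4413, -0.1521, 1.6167, 0.974] [247. 185.]
foot3_mid [([0.44, -0.051, 0.027], 0.67)]
[ 0.4344 -0.1508  0.1456 90.6651] 37.675
px [353. 195.] blobs [([340.0, 192.0], 671), ([246.0, 186.0], 911)]
net fit [0.4432, -0.0489, -0.4612, 0.9579]
colour fit [0.443, -0.0489, 1.1139, 0.9701] [340. 192.]
foot3_mid [([0.446, -0.05, 0.029], 0.78), ([0.442, -0.154, 0.028], 0.2)]
[ 0.4339 -0.1507  0.1455 90.6482] 37.825
```

```bash
python3 -c "
from h import *
plan((.4413,-.1521,.024,92.6),(.4413,-.1521,.024,2.6))"
```

```text
from [0.434, -0.151, 0.146, 90.634]
-> (0.4413, -0.1521, 0.024, 92.6) d= [-7.6, -1.5, 121.6] az= -0.2 rows>= 2
-> (0.4413, -0.1521, 0.024, 2.6) d= [-0.0, 0.0, -0.0] az= 9.0 rows>= 9
```

move_arm:
  targets:
    - [[-4,-1,50],[0,0,-0.2],-0.5]
    - [[-8,-1,100],[0,0,-0.2],-0.5]
    - [[-8,-1,122],[0,0,-0.2],-0.3]
    - [[-8,-1,122],[0,0,-0.2],0.2]
    - [[-8,-1,122],[0,0,-0.2],1]
  squeeze: 30

```text
clock: 38.6
tcp_pos: [0.4424, -0.152, 0.0245]
orientation: [0.001, -0.023, 1.0, -0.0]
wrist_force: [-0.2, 0.3, -0.3]
finger_gap: 0.0197
grip_force: 0.0
```

move_arm:
  targets:
    - [[0,0,0],[0,0,0],1]
    - [[0,0,0],[0,0,0],1]
    - [[0,0,0],[0,0,0],1]
    - [[0,0,0],[0,0,0],0.3]
    - [[0,0,0],[0,0,0],0.3]

```text
clock: 39.22
tcp_pos: [0.4416, -0.1516, 0.0236]
orientation: [-0.0, -0.023, 1.0, 0.0]
wrist_force: [-0.5, 1.0, -0.2]
finger_gap: 0.0295
grip_force: 0.0
```

move_arm:
  targets:
    - [[0,0,0],[0,0,1],0.3]
    - [[0,0,0],[0,0,2],0.3]
    - [[0,0,0],[0,0,3],0.3]
    - [[0,0,0],[0,0,4],0.3]
    - [[0,0,0],[0,0,5],0.3]

```text
clock: 39.85
tcp_pos: [0.4414, -0.1515, 0.0233]
orientation: [-0.0, 0.404, 0.915, 0.0]
wrist_force: [-0.5, 0.0, 0.2]
finger_gap: 0.0297
grip_force: 0.0
```

move_arm:
  targets:
    - [[0,0,0],[0,0,1],0.3]
    - [[0,0,0],[0,0,2],0.3]
    - [[0,0,0],[0,0,3],0.3]
    - [[0,0,0],[0,0,4],0.3]
    - [[0,0,0],[0,0,4],0.3]

```text
clock: 40.48
tcp_pos: [0.4415, -0.1515, 0.0234]
orientation: [-0.0, 0.69, 0.724, -0.0]
wrist_force: [0.2, -0.0, 0.5]
finger_gap: 0.0297
grip_force: 0.0
```

move_arm:
  targets:
    - [[0,0,-4],[0,0,0],0.3]
    - [[0,0,-7],[0,0,0],1]
    - [[0,0,-7],[0,0,0],1]
    - [[0,0,-7],[0,0,0],1]
    - [[0,0,-7],[0,0,0],1]
  squeeze: 60

```text
clock: 41.1
tcp_pos: [0.4418, -0.1517, 0.0309]
orientation: [0.0, 0.691, 0.723, 0.0]
wrist_force: [-0.6, -0.1, 4.2]
finger_gap: 0.0109
grip_force: 59.5
```

```bash
python3 -c "
from h import *
c,s,M=cur();print(s['grip_force'],s['finger_gap'],s['wrist_force'])
plan((.4413,-.1521,.15,2.6),(.55,-.335,.15,-19.1))"
```

```text
59.540687799453735 0.010878523347392526 [-0.64980637 -0.07464952  4.1728524 ]
from [0.442, -0.152, 0.031, 2.644]
-> (0.4413, -0.1521, 0.15, 2.6) d= [-0.3, -0.5, -119.1] az= 0.0 rows>= 2
-> (0.55, -0.335, 0.15, -19.1) d= [-187.6, 100.3, -0.0] az= 2.17 rows>= 4
```

move_arm:
  targets:
    - [[0,0,-60],[0,0,0],1]
    - [[0,0,-119],[0,0,0],1]
    - [[-50,27,-119],[0,0,0.7],1]
    - [[-100,54,-119],[0,0,1.4],1]
    - [[-150,80,-119],[0,0,2.17],1]

```text
clock: 41.72
tcp_pos: [0.5292, -0.2991, 0.1494]
orientation: [-0.0, 0.816, 0.579, 0.0]
wrist_force: [1.1, 0.3, -0.3]
finger_gap: 0.0112
grip_force: 58.9
```

move_arm:
  targets:
    - [[-42,7,0],[0,0,0],1]
    - [[-42,7,0],[0,0,0],1]
    - [[-42,7,0],[0,0,0],1]

```text
clock: 42.1
tcp_pos: [0.5207, -0.3392, 0.1486]
orientation: [-0.001, 0.815, 0.58, -0.0]
wrist_force: [0.6, 0.9, -1.7]
finger_gap: 0.0103
grip_force: 59.0
```

```bash
cat > cart.py <<'E'
from h import *
c,s,M=cur();p=env.read_camera("wrist");E=ext(p,s);print(np.round(c,4),s["clock"],s["finger_gap"]);save(p,"c1.png",s=1.5)
m=near("carton_in",p,E,(.455,-.308,.02),80)
if m is not None:
    SH["carton"]=[box(0,0,.11,.11,0,.034)];print("carton",np.round(fit("carton",(.455,-.308,-.33),[(p,E,m)]),4), m.sum())
print([(np.round(d["centre"],3).tolist(),round(d["confidence"],2)) for d in env.landmark_of("carton_in",p)])
print("uv",proj(np.array([[.455,-.308,.02]]),p,E))
E
python3 cart.py
```

```text
[  0.5207  -0.3392   0.1486 -19.0864] 42.1 0.010326580508661866
carton [ 0.4568 -0.3085 -0.3327  0.9047] 12806
[([0.457, -0.306, 0.01], 0.95)]
uv [[175.54480311 177.10311324]]
```

```bash
cat >> h.py <<'E'
CC=(.4565,-.3083,np.radians(-19.1))
def slot(a,b,r=.025):
    c,s=np.cos(CC[2]),np.sin(CC[2]);return CC[0]+r*(a*c-b*s),CC[1]+r*(a*s+b*c)
E
python3 -c "
from h import *
plan((*slot(1,-1),.075,-19.1),(*slot(1,-1),.0355,-19.1))"
```

```text
from [0.521, -0.339, 0.15, -18.995]
-> (np.float64(0.4719432753294607), np.float64(-0.3401041702784159), 0.075, -19.1) d= [-17.6, -46.1, 74.5] az= 0.01 rows>= 2
-> (np.float64(0.4719432753294607), np.float64(-0.3401041702784159), 0.0355, -19.1) d= [0.0, 0.0, 39.5] az= -0.0 rows>= 1
```

move_arm:
  targets:
    - [[-9,-23,10],[0,0,0],1]
    - [[-17,-46,40],[0,0,0],1]
    - [[-18,-46,74],[0,0,0],1]
    - [[-18,-46,74],[0,0,0],1]
    - [[-18,-46,74],[0,0,0],1]

```text
clock: 42.88
tcp_pos: [0.4729, -0.3417, 0.0769]
orientation: [0.001, 0.814, 0.581, 0.0]
wrist_force: [-0.0, 0.6, -0.8]
finger_gap: 0.0108
grip_force: 59.0
```

```bash
cat > tgt.py <<'E'
from h import *;import sys
a,b,z,yaw=map(float,sys.argv[1:5]);plan((*slot(a,b),z,yaw));print(env.get_state()["clock"])
E
python3 tgt.py 1 -1 .0355 -19.1
```

```text
from [0.473, -0.342, 0.077, -19.01]
-> (np.float64(0.4719432753294607), np.float64(-0.3401041702784159), 0.0355, -19.1) d= [1.2, -1.4, 41.4] az= 0.01 rows>= 1
42.875
```

move_arm:
  targets:
    - [[1,-1,12],[0,0,0],1]
    - [[1,-1,24],[0,0,0],1]
    - [[1,-1,34],[0,0,0],1]
    - [[1,-1,41],[0,0,0],1]
    - [[1,-1,41],[0,0,0],1]

```text
clock: 43.5
tcp_pos: [0.4711, -0.3402, 0.035]
orientation: [-0.0, 0.814, 0.58, 0.0]
wrist_force: [-2.6, 2.0, 5.1]
finger_gap: 0.0106
grip_force: 60.0
```

```bash
python3 tgt.py 1 -1 .0355 -19.1
```

```text
from [0.471, -0.34, 0.035, -19.065]
-> (np.float64(0.4719432753294607), np.float64(-0.3401041702784159), 0.0355, -19.1) d= [0.4, 0.7, -0.5] az= 0.0 rows>= 1
43.5
```

move_arm:
  targets:
    - [[0,0,0],[0,0,0],0.4]
    - [[0,0,0],[0,0,0],0.4]
    - [[0,0,-40],[0,0,0],0.4]
    - [[0,0,-95],[0,0,0],0.2]
    - [[45,-20,-115],[0,0,0.3],-0.2]

```text
clock: 44.12
tcp_pos: [0.4696, -0.2951, 0.1531]
orientation: [0.004, 0.831, 0.557, 0.001]
wrist_force: [0.6, 1.3, 1.0]
finger_gap: 0.0502
grip_force: 0.0
```

move_arm:
  targets:
    - [[50,-23,0],[0,0,0.2],-0.5]
    - [[105,-48,0],[0,0,0.4],-0.5]
    - [[160,-75,0],[0,0,0.4],-0.5]
    - [[215,-99,0],[0,0,0.4],-0.5]
    - [[221,-102,0],[0,0,0.4],-0.5]

```text
clock: 44.75
tcp_pos: [0.4549, -0.045, 0.1496]
orientation: [-0.0, 0.847, 0.532, 0.0]
wrist_force: [-0.4, -0.3, -0.8]
finger_gap: 0.064
grip_force: 0.0
```

```bash
python3 look.py square foot3_mid .443 -.049; python3 -c "
from h import *
plan((.443,-.049,.024,-26))"
```

```text
px [240. 193.] blobs [([240.0, 181.0], 609), ([370.0, 366.0], 353)]
net fit [0.4428, -0.0494, 1.1193, 0.9398]
colour fit [0.4434, -0.0491, 1.1017, 0.9658] [240. 181.]
foot3_mid [([0.444, -0.054, 0.028], 0.77), ([0.652, 0.027, 0.031], 0.25)]
[  0.4549  -0.045    0.1496 -25.7598] 44.75
from [0.456, -0.049, 0.15, -26.025]
-> (0.443, -0.049, 0.024, -26) d= [-6.1, -11.6, 125.7] az= -0.0 rows>= 3
```

move_arm:
  targets:
    - [[-3,-6,50],[0,0,0],-0.5]
    - [[-6,-12,105],[0,0,0],-0.5]
    - [[-6,-12,126],[0,0,0],-0.3]
    - [[-6,-12,126],[0,0,0],0.2]
    - [[-6,-12,126],[0,0,0],1]
  squeeze: 30

```text
clock: 45.52
tcp_pos: [0.4434, -0.0497, 0.0244]
orientation: [0.001, 0.849, 0.529, 0.001]
wrist_force: [0.4, -0.0, -0.0]
finger_gap: 0.0198
grip_force: 0.0
```

move_arm:
  targets:
    - [[0,0,0],[0,0,0],1]
    - [[0,0,0],[0,0,0],1]
    - [[0,0,0],[0,0,0],1]
    - [[0,0,0],[0,0,0],0.3]
    - [[0,0,0],[0,0,0],0.3]

```text
clock: 46.15
tcp_pos: [0.4419, -0.0481, 0.0234]
orientation: [-0.0, 0.848, 0.53, -0.0]
wrist_force: [-0.1, -0.7, 0.2]
finger_gap: 0.0299
grip_force: 0.0
```

move_arm:
  targets:
    - [[0,0,0],[0,0,-1],0.3]
    - [[0,0,0],[0,0,-2],0.3]
    - [[0,0,0],[0,0,-3],0.3]
    - [[0,0,0],[0,0,-4],0.3]
    - [[0,0,0],[0,0,-5],0.3]

```text
clock: 46.78
tcp_pos: [0.4418, -0.0481, 0.0233]
orientation: [-0.0, 0.543, 0.84, 0.0]
wrist_force: [-0.2, 0.1, -0.5]
finger_gap: 0.0297
grip_force: 0.0
```

move_arm:
  targets:
    - [[0,0,0],[0,0,-1],0.3]
    - [[0,0,0],[0,0,-2],0.3]
    - [[0,0,0],[0,0,-3],0.3]
    - [[0,0,-3],[0,0,-4],0.3]
    - [[0,0,-7],[0,0,-4],0.3]

```text
clock: 47.4
tcp_pos: [0.4418, -0.0481, 0.0304]
orientation: [-0.001, 0.226, 0.974, 0.0]
wrist_force: [0.2, -0.1, 0.0]
finger_gap: 0.0298
grip_force: 0.0
```

move_arm:
  targets:
    - [[0,0,0],[0,0,0],0.6]
    - [[0,0,0],[0,0,0],1]
    - [[0,0,0],[0,0,0],1]
    - [[0,0,0],[0,0,0],1]
    - [[0,0,0],[0,0,0],1]
  squeeze: 60

```text
clock: 48.02
tcp_pos: [0.4423, -0.0483, 0.0306]
orientation: [0.0, 0.226, 0.974, 0.0]
wrist_force: [0.0, 1.8, 2.2]
finger_gap: 0.0107
grip_force: 59.7
```

Run:
```python
from h import *
c=cur()[0];print(env.get_state()['finger_gap'])
u=(c[0],c[1],.15,c[3]);plan(u,(*slot(1,1),.15,70.9),(*slot(1,1),.075,70.9))
```

```text
0.010692009823124975
from [0.442, -0.048, 0.031, 63.923]
-> (np.float64(0.44233877859277587), np.float64(-0.048343440277683586), 0.15, np.float64(63.92265305405629)) d= [0.0, 0.0, -119.4] az= -0.0 rows>= 2
-> (np.float64(0.4883041702784159), np.float64(-0.29285672467053936), 0.15, 70.9) d= [-148.8, -199.4, -0.0] az= -0.7 rows>= 4
-> (np.float64(0.4883041702784159), np.float64(-0.29285672467053936), 0.075, 70.9) d= [0.0, 0.0, 75.0] az= -0.0 rows>= 2
```

move_arm:
  targets:
    - [[0,0,-60],[0,0,0],1]
    - [[0,0,-119],[0,0,0],1]
    - [[-37,-50,-119],[0,0,-0.3],1]
    - [[-74,-100,-119],[0,0,-0.7],1]
    - [[-111,-150,-119],[0,0,-0.7],1]

```text
clock: 48.65
tcp_pos: [0.476, -0.2336, 0.1495]
orientation: [0.0, 0.165, 0.986, -0.0]
wrist_force: [0.7, 1.4, -0.9]
finger_gap: 0.0106
grip_force: 59.4
```

```bash
python3 tgt.py 1 1 .085 70.9
```

```text
from [0.476, -0.234, 0.15, 70.988]
-> (np.float64(0.4883041702784159), np.float64(-0.29285672467053936), 0.085, 70.9) d= [-30.9, -52.0, 64.5] az= 0.01 rows>= 2
48.65
```

move_arm:
  targets:
    - [[-16,-26,5],[0,0,0],1]
    - [[-31,-52,40],[0,0,0],1]
    - [[-31,-52,65],[0,0,0],1]
    - [[-31,-52,65],[0,0,0],1]
    - [[-31,-52,65],[0,0,0],1]

```text
clock: 49.28
tcp_pos: [0.4884, -0.2911, 0.0851]
orientation: [0.0, 0.166, 0.986, -0.0]
wrist_force: [0.7, 0.5, -1.1]
finger_gap: 0.0108
grip_force: 59.3
```

```bash
python3 tgt.py 1 1 .035 70.9
python3 - <<'E'
from h import *
# where did foot sB end up? use scene+wrist-independent views
for cam in("top","scene"):
    p=env.read_camera(cam);E=p["extrinsics"];m=near("foot3_mid",p,E,(*slot(1,-1),.02),12)
    if m is not None: print(cam,np.round(fit("square",(*slot(1,-1),CC[2]),[(p,E,m)]),4),slot(1,-1))
E
```

```text
from [0.488, -0.291, 0.085, 70.946]
-> (np.float64(0.4883041702784159), np.float64(-0.29285672467053936), 0.035, 70.9) d= [-0.4, -1.7, 50.1] az= 0.0 rows>= 1
49.275
```

move_arm:
  targets:
    - [[0,0,14],[0,0,0],1]
    - [[0,-1,28],[0,0,0],1]
    - [[0,-1,40],[0,0,0],1]
    - [[0,-1,50],[0,0,0],1]
    - [[0,-1,50],[0,0,0],1]

```text
clock: 50.1
tcp_pos: [0.4879, -0.2919, 0.0344]
orientation: [-0.0, 0.166, 0.986, 0.0]
wrist_force: [-1.8, 1.5, 3.2]
finger_gap: 0.0104
grip_force: 60.3
```

```bash
python3 tgt.py 1 1 .035 70.9
```

```text
from [0.488, -0.292, 0.034, 70.934]
-> (np.float64(0.4883041702784159), np.float64(-0.29285672467053936), 0.035, 70.9) d= [-0.7, -0.7, -0.6] az= 0.0 rows>= 1
50.1
```

move_arm:
  targets:
    - [[0,0,0],[0,0,0],0.4]
    - [[0,0,0],[0,0,0],0.4]
    - [[0,0,-40],[0,0,0],0.4]
    - [[0,0,-95],[0,0,0],0.2]
    - [[25,48,-115],[0,0,0],-0.2]

```text
clock: 50.72
tcp_pos: [0.483, -0.2423, 0.1531]
orientation: [0.004, 0.168, 0.986, -0.002]
wrist_force: [-0.3, 0.8, 0.8]
finger_gap: 0.0504
grip_force: 0.0
```

move_arm:
  targets:
    - [[28,53,0],[0,0,0],-0.5]
    - [[56,106,0],[0,0,0],-0.5]
    - [[84,159,0],[0,0,0],-0.5]
    - [[112,212,0],[0,0,0],-0.5]
    - [[140,265,0],[0,0,0],-0.5]

```text
clock: 51.35
tcp_pos: [0.4341, 0.0592, 0.1498]
orientation: [0.001, 0.166, 0.986, 0.0]
wrist_force: [1.2, 0.3, -0.2]
finger_gap: 0.0643
grip_force: 0.0
```

move_arm:
  targets:
    - [[0,0,0],[0,0,0],-0.5]
    - [[0,0,0],[0,0,0],-0.5]

```text
clock: 51.6
tcp_pos: [0.4346, 0.0577, 0.1497]
orientation: [0.0, 0.165, 0.986, -0.0]
wrist_force: [-0.7, 0.8, -0.1]
finger_gap: 0.0643
grip_force: 0.0
```

```bash
python3 look.py round foot1_mid .434 .059; python3 -c "
from h import *
plan((.434,.059,.024,70.9))"
```

```text
px [252. 184.] blobs [([329.0, 49.0], 290), ([350.0, 152.0], 1420), ([250.0, 180.0], 1201), ([251.0, 338.0], 34096), ([258.0, 295.0], 1100)]
net fit [0.4355, 0.0576, 0.1704, 0.9667]
foot1_mid [([0.34, 0.161, 0.025], 0.91), ([0.334, 0.075, 0.03], 0.65), ([0.348, -0.022, 0.03], 0.6), ([0.436, 0.058, 0.031], 0.59)]
[4.34600e-01 5.77000e-02 1.49700e-01 7.10031e+01] 51.6
from [0.435, 0.056, 0.15, 70.799]
-> (0.434, 0.059, 0.024, 70.9) d= [1.7, 2.2, 125.6] az= -0.01 rows>= 3
```

move_arm:
  targets:
    - [[0,1,50],[0,0,0],-0.5]
    - [[0,2,105],[0,0,0],-0.5]
    - [[0,2,126],[0,0,0],-0.3]
    - [[0,2,126],[0,0,0],0.2]
    - [[0,2,126],[0,0,0],1]
  squeeze: 30

```text
clock: 52.38
tcp_pos: [0.4361, 0.0586, 0.0244]
orientation: [0.001, 0.166, 0.986, 0.0]
wrist_force: [0.1, -0.9, 0.1]
finger_gap: 0.0199
grip_force: 0.0
```

move_arm:
  targets:
    - [[0,0,0],[0,0,0],1]
    - [[0,0,0],[0,0,0],1]
    - [[0,0,0],[0,0,0],1]
    - [[0,0,0],[0,0,0],0.3]
    - [[0,0,0],[0,0,0],0.3]

```text
clock: 53.0
tcp_pos: [0.4347, 0.0597, 0.0236]
orientation: [-0.0, 0.165, 0.986, 0.0]
wrist_force: [-0.3, -0.5, 0.3]
finger_gap: 0.03
grip_force: 0.0
```

move_arm:
  targets:
    - [[0,0,0],[0,0,1],0.3]
    - [[0,0,0],[0,0,2],0.3]
    - [[0,0,0],[0,0,3],0.3]
    - [[0,0,0],[0,0,4],0.3]
    - [[0,0,0],[0,0,5],0.3]

```text
clock: 53.62
tcp_pos: [0.4346, 0.0597, 0.0234]
orientation: [-0.0, 0.569, 0.822, -0.0]
wrist_force: [0.2, 0.0, -0.6]
finger_gap: 0.0298
grip_force: 0.0
```

move_arm:
  targets:
    - [[0,0,0],[0,0,1],0.3]
    - [[0,0,0],[0,0,2],0.3]
    - [[0,0,0],[0,0,3],0.3]
    - [[0,0,-3],[0,0,4],0.3]
    - [[0,0,-7],[0,0,4],0.3]

```text
clock: 54.25
tcp_pos: [0.4346, 0.0596, 0.0305]
orientation: [-0.0, 0.814, 0.581, -0.0]
wrist_force: [0.4, -0.0, -0.8]
finger_gap: 0.03
grip_force: 0.0
```

move_arm:
  targets:
    - [[0,0,0],[0,0,0],0.6]
    - [[0,0,0],[0,0,0],1]
    - [[0,0,0],[0,0,0],1]
    - [[0,0,0],[0,0,0],1]
    - [[0,0,0],[0,0,0],1]
  squeeze: 60

```text
clock: 54.88
tcp_pos: [0.4352, 0.0595, 0.0307]
orientation: [0.0, 0.814, 0.58, 0.0]
wrist_force: [-0.2, 0.6, 2.5]
finger_gap: 0.0103
grip_force: 58.4
```

Run:
```python
from h import *
c=cur()[0];print(env.get_state()['finger_gap'])
u=(c[0],c[1],.15,c[3]);plan(u,(*slot(-1,-1),.15,-19.1))
```

```text
0.010269619626822312
from [0.435, 0.059, 0.031, -19.054]
-> (np.float64(0.4351915699677136), np.float64(0.05946332808322258), 0.15, np.float64(-19.05445627316752)) d= [0.0, 0.0, -119.3] az= -0.0 rows>= 2
-> (np.float64(0.42469582972158415), np.float64(-0.3237432753294607), 0.15, -19.1) d= [-365.6, 115.2, -0.0] az= 0.0 rows>= 7
```

move_arm:
  targets:
    - [[0,0,-60],[0,0,0],1]
    - [[0,0,-119],[0,0,0],1]
    - [[-52,16,-119],[0,0,0],1]
    - [[-108,34,-119],[0,0,0],1]
    - [[-164,52,-119],[0,0,0],1]

```text
clock: 55.5
tcp_pos: [0.4301, -0.1138, 0.1495]
orientation: [-0.0, 0.814, 0.581, 0.0]
wrist_force: [1.4, 0.3, -0.9]
finger_gap: 0.0103
grip_force: 59.1
```

move_arm:
  targets:
    - [[-56,18,0],[0,0,0],1]
    - [[-112,35,0],[0,0,0],1]
    - [[-165,52,0],[0,0,0],1]
    - [[-201,63,20],[0,0,0],1]
    - [[-201,63,60],[0,0,0],1]

```text
clock: 56.12
tcp_pos: [0.4253, -0.3275, 0.0898]
orientation: [0.002, 0.816, 0.579, 0.0]
wrist_force: [-0.1, 0.3, -1.6]
finger_gap: 0.01
grip_force: 59.1
```

move_arm:
  targets:
    - [[0,0,0],[0,0,0],1]
    - [[0,0,0],[0,0,0],1]
    - [[0,0,0],[0,0,0],1]

```text
clock: 56.5
tcp_pos: [0.4254, -0.3233, 0.0912]
orientation: [0.001, 0.814, 0.581, 0.0]
wrist_force: [0.9, 0.3, -0.5]
finger_gap: 0.0098
grip_force: 58.9
```

```bash
python3 tgt.py -1 -1 .035 -19.1
```

```text
from [0.425, -0.323, 0.091, -19.013]
-> (np.float64(0.42469582972158415), np.float64(-0.3237432753294607), 0.035, -19.1) d= [-0.6, -0.5, 56.2] az= 0.01 rows>= 1
56.5
```

move_arm:
  targets:
    - [[0,0,16],[0,0,0],1]
    - [[-1,0,32],[0,0,0],1]
    - [[-1,0,46],[0,0,0],1]
    - [[-1,0,56],[0,0,0],1]
    - [[-1,0,56],[0,0,0],1]

```text
clock: 57.12
tcp_pos: [0.4236, -0.3234, 0.0347]
orientation: [-0.001, 0.814, 0.58, -0.0]
wrist_force: [-4.4, 4.7, 15.3]
finger_gap: 0.01
grip_force: 60.7
```

move_arm:
  targets:
    - [[0,0,-1],[0,0,0],0.4]
    - [[0,0,-1],[0,0,0],0.4]
    - [[0,0,-40],[0,0,0],0.4]
    - [[0,0,-95],[0,0,0],0.2]
    - [[45,-14,-115],[0,0,0],-0.2]

```text
clock: 57.75
tcp_pos: [0.4278, -0.2804, 0.1517]
orientation: [0.004, 0.816, 0.579, 0.001]
wrist_force: [0.5, 0.5, -0.4]
finger_gap: 0.0505
grip_force: 0.0
```

move_arm:
  targets:
    - [[55,-17,0],[0,0,0],-0.5]
    - [[110,-34,0],[0,0,0],-0.5]
    - [[165,-51,0],[0,0,0],-0.5]
    - [[220,-68,0],[0,0,0],-0.5]
    - [[275,-85,0],[0,0,0],-0.5]

```text
clock: 58.38
tcp_pos: [0.4351, 0.0124, 0.1485]
orientation: [0.0, 0.815, 0.58, 0.0]
wrist_force: [1.0, -0.6, -0.4]
finger_gap: 0.0638
grip_force: 0.0
```

move_arm:
  targets:
    - [[55,-17,0],[0,0,0],-0.5]
    - [[110,-34,0],[0,0,0],-0.5]
    - [[144,-45,0],[0,0,0],-0.5]
    - [[144,-45,0],[0,0,0],-0.5]
    - [[144,-45,0],[0,0,0],-0.5]

```text
clock: 59.0
tcp_pos: [0.4394, 0.1613, 0.1482]
orientation: [0.0, 0.814, 0.58, -0.0]
wrist_force: [-0.6, -0.0, -0.7]
finger_gap: 0.0639
grip_force: 0.0
```

```bash
python3 look.py round foot1_mid .44 .162; python3 -c "
from h import *
plan((.44,.162,.024,-19.1))"
```

```text
px [250. 184.] blobs [([400.0, 193.0], 2189), ([250.0, 176.0], 1154), ([265.0, 333.0], 35072), ([235.0, 328.0], 178)]
foot1_mid [([0.338, 0.076, 0.03], 0.68), ([0.34, 0.163, 0.028], 0.64), ([0.618, 0.026, 0.029], 0.19)]
[  0.4394   0.1613   0.1482 -19.0457] 59.0
from [0.44, 0.161, 0.148, -19.17]
-> (0.44, 0.162, 0.024, -19.1) d= [1.5, -0.2, 124.5] az= -0.01 rows>= 2
```

Run:
```python
from h import *
c,s,M=cur();p=env.read_camera("wrist");E=ext(p,s)
m=near("foot1_mid",p,E,(.441,.163,.016),40)
if m is not None: print("net",np.round(fit("round",(.441,.163,0),[(p,E,m)]),4))
d=(p["pixels"].max(2)<60).astype(np.uint8);n,l,st,ce=cv2.connectedComponentsWithStats(d);uv=proj(np.array([[.44,.162,.01]]),p,E)[0]
i=min([j for j in range(1,n) if st[j,4]>300],key=lambda j:np.hypot(*(ce[j]-uv)))
mm=np.zeros((384,512),np.uint8);cv2.fillConvexPoly(mm,cv2.convexHull(np.argwhere(l==i)[:,::-1].astype(np.int32)),1)
SH["round"]=SH["round"][:1];print("dark",np.round(fit("round",(.44,.162,0),[(p,E,mm>0)]),4));plan((.44,.162,.024,-19.1))
```

```text
dark [ 0.4406  0.1627 -0.0067  0.9023]
from [0.44, 0.161, 0.149, -19.176]
-> (0.44, 0.162, 0.024, -19.1) d= [1.4, -0.2, 124.6] az= -0.01 rows>= 2
```

move_arm:
  targets:
    - [[1,0,50],[0,0,0],-0.5]
    - [[2,0,105],[0,0,0],-0.5]
    - [[2,0,125],[0,0,0],-0.3]
    - [[2,0,125],[0,0,0],0.2]
    - [[2,0,125],[0,0,0],1]
  squeeze: 30

```text
clock: 59.88
tcp_pos: [0.4413, 0.1633, 0.0246]
orientation: [0.0, 0.815, 0.58, 0.001]
wrist_force: [-0.1, 0.2, 0.2]
finger_gap: 0.0196
grip_force: 0.0
```

move_arm:
  targets:
    - [[0,0,0],[0,0,0],1]
    - [[0,0,0],[0,0,0],1]
    - [[0,0,0],[0,0,0],1]
    - [[0,0,0],[0,0,0],0.3]
    - [[0,0,0],[0,0,0],0.3]

```text
clock: 60.5
tcp_pos: [0.4401, 0.1635, 0.0236]
orientation: [-0.0, 0.814, 0.58, -0.0]
wrist_force: [-0.8, 0.3, 0.9]
finger_gap: 0.03
grip_force: 0.0
```

move_arm:
  targets:
    - [[0,0,0],[0,0,-1],0.3]
    - [[0,0,0],[0,0,-2],0.3]
    - [[0,0,0],[0,0,-3],0.3]
    - [[0,0,0],[0,0,-4],0.3]
    - [[0,0,0],[0,0,-5],0.3]

```text
clock: 61.12
tcp_pos: [0.44, 0.1635, 0.0234]
orientation: [-0.0, 0.49, 0.872, -0.0]
wrist_force: [-0.5, -0.4, -0.5]
finger_gap: 0.03
grip_force: 0.0
```

move_arm:
  targets:
    - [[0,0,0],[0,0,-1],0.3]
    - [[0,0,0],[0,0,-2],0.3]
    - [[0,0,0],[0,0,-3],0.3]
    - [[0,0,-3],[0,0,-4],0.3]
    - [[0,0,-7],[0,0,-4],0.3]

```text
clock: 61.75
tcp_pos: [0.4399, 0.1634, 0.0304]
orientation: [-0.0, 0.167, 0.986, -0.0]
wrist_force: [-0.1, -0.6, 0.8]
finger_gap: 0.0301
grip_force: 0.0
```

move_arm:
  targets:
    - [[0,0,0],[0,0,0],0.6]
    - [[0,0,0],[0,0,0],1]
    - [[0,0,0],[0,0,0],1]
    - [[0,0,0],[0,0,0],1]
    - [[0,0,0],[0,0,0],1]
  squeeze: 60

```text
clock: 62.38
tcp_pos: [0.4404, 0.1635, 0.0307]
orientation: [0.0, 0.166, 0.986, 0.0]
wrist_force: [-0.3, 1.0, 1.1]
finger_gap: 0.0103
grip_force: 58.4
```

Run:
```python
from h import *
c=cur()[0];print(env.get_state()['finger_gap'])
u=(c[0],c[1],.15,c[3]);plan(u,(*slot(-1,1),.15,70.9))
```

```text
0.010265389758788645
from [0.44, 0.164, 0.031, 70.923]
-> (np.float64(0.4403761479294816), np.float64(0.16353859646402458), 0.15, np.float64(70.92345606722095)) d= [0.0, 0.0, -119.3] az= -0.0 rows>= 2
-> (np.float64(0.44105672467053936), np.float64(-0.27649582972158415), 0.15, 70.9) d= [-144.5, -415.6, -0.0] az= 0.0 rows>= 8
```

move_arm:
  targets:
    - [[0,0,-60],[0,0,0],1]
    - [[0,0,-119],[0,0,0],1]
    - [[-18,-52,-119],[0,0,0],1]
    - [[-37,-107,-119],[0,0,0],1]
    - [[-56,-162,-119],[0,0,0],1]

```text
clock: 63.0
tcp_pos: [0.4398, -0.0093, 0.1495]
orientation: [0.0, 0.165, 0.986, -0.0]
wrist_force: [1.2, 0.5, -1.4]
finger_gap: 0.0105
grip_force: 59.0
```

move_arm:
  targets:
    - [[-19,-54,0],[0,0,0],1]
    - [[-38,-109,0],[0,0,0],1]
    - [[-57,-164,0],[0,0,0],1]
    - [[-76,-218,0],[0,0,0],1]
    - [[-88,-253,10],[0,0,0],1]

```text
clock: 63.62
tcp_pos: [0.4407, -0.2789, 0.1396]
orientation: [0.0, 0.167, 0.986, -0.0]
wrist_force: [0.3, 0.3, -2.0]
finger_gap: 0.0103
grip_force: 59.0
```

move_arm:
  targets:
    - [[0,0,30],[0,0,0],1]
    - [[0,0,50],[0,0,0],1]
    - [[0,0,50],[0,0,0],1]
    - [[0,0,50],[0,0,0],1]

```text
clock: 64.12
tcp_pos: [0.4409, -0.2759, 0.09]
orientation: [0.0, 0.166, 0.986, -0.0]
wrist_force: [1.1, 0.2, -1.7]
finger_gap: 0.0103
grip_force: 59.0
```

```bash
python3 tgt.py -1 1 .035 70.9
```

```text
from [0.441, -0.276, 0.09, 70.939]
-> (np.float64(0.44105672467053936), np.float64(-0.27649582972158415), 0.035, 70.9) d= [-0.3, -0.6, 55.0] az= 0.0 rows>= 1
64.125
```

move_arm:
  targets:
    - [[0,0,16],[0,0,0],1]
    - [[0,0,32],[0,0,0],1]
    - [[0,0,46],[0,0,0],1]
    - [[0,0,55],[0,0,0],1]
    - [[0,0,55],[0,0,0],1]

```text
clock: 64.75
tcp_pos: [0.4411, -0.276, 0.0349]
orientation: [0.0, 0.166, 0.986, -0.0]
wrist_force: [-0.0, -0.2, -1.4]
finger_gap: 0.0101
grip_force: 59.2
```

move_arm:
  targets:
    - [[0,0,0],[0,0,0],0.4]
    - [[0,0,0],[0,0,0],0.4]
    - [[0,0,-40],[0,0,0],0.4]
    - [[0,0,-95],[0,0,0],0.2]
    - [[0,45,-120],[0,0,0],0.2]

```text
clock: 65.38
tcp_pos: [0.457, -0.2361, 0.158]
orientation: [0.003, 0.168, 0.986, -0.002]
wrist_force: [0.7, -0.2, -0.6]
finger_gap: 0.0341
grip_force: 0.0
```

move_arm:
  targets:
    - [[30,40,0],[0,0,0],0.2]
    - [[60,80,0],[0,0,0],0.2]
    - [[70,120,0],[0,0,0],0.2]
    - [[70,120,0],[0,0,0],0.2]
    - [[70,120,0],[0,0,0],0.2]

```text
clock: 66.0
tcp_pos: [0.429, -0.0974, 0.1549]
orientation: [0.0, 0.165, 0.986, -0.0]
wrist_force: [-0.1, -0.8, 0.7]
finger_gap: 0.0343
grip_force: 0.0
```

Run:
```python
from h import *
P=[(env.read_camera(c),b) for c,b in(("top",(190,140,420,270)),("scene",(110,170,330,280)))]
ims=[]
for p,b in P:
    im=cv2.resize(p["pixels"][b[1]:b[3],b[0]:b[2],::-1],None,fx=3,fy=3,interpolation=cv2.INTER_CUBIC);ims.append(im[:,:660])
o=np.vstack(ims);cv2.imwrite("pics/f1.png",cv2.resize(o,None,fx=.83,fy=.83));print(o.shape)
s=env.get_state();print(s["clock"],s["tcp_pos"])
for p,_ in P: print([(np.round(d["centre"],3).tolist(),round(d["confidence"],2)) for d in env.landmark_of("foot1_mid",p)+env.landmark_of("foot3_mid",p)],[np.round(d["centre"],3).tolist() for d in env.landmark_of("switch_tip",p)])
```

```text
(720, 660, 3)
66.1 [ 0.42887412 -0.09800624  0.15466106]
[([0.339, 0.164, 0.029], 0.76), ([0.425, -0.322, 0.034], 0.55), ([0.335, 0.079, 0.025], 0.5), ([0.49, -0.296, 0.035], 0.57)] [[0.647, -0.122, 0.072]]
[([0.42, -0.324, 0.035], 0.72), ([0.352, -0.024, 0.036], 0.6), ([0.344, 0.166, 0.031], 0.52), ([0.335, 0.079, 0.034], 0.44), ([0.49, -0.296, 0.033], 0.7)] [[0.652, -0.121, 0.073]]
```

View pics/f1.png

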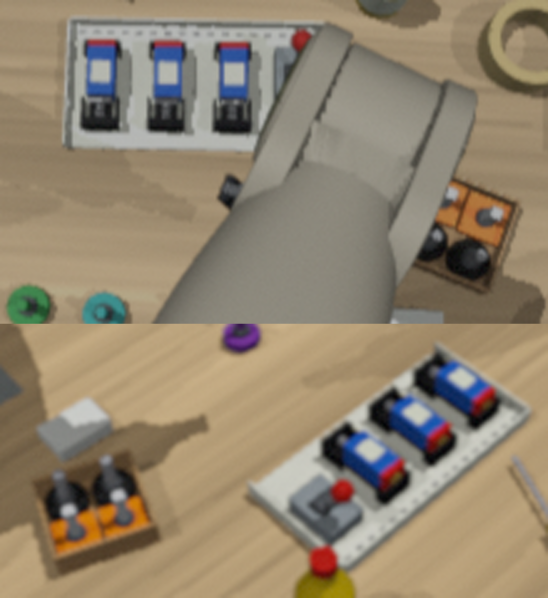

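The picture shows all three packs home with their red ends at the fixed contacts. The lever is over at (340,490), and the four feet stand in the carton.

```bash
python3 -c "
from h import *
print(env.hand_in())"
```

```text
the job is handed in; nothing more can be done
None
```

The job is handed in at about 66 s: all three packs are home in their bays, the switch is flipped on, all four levelling feet stand in the carton, and the bystanders were not moved.

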